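# Put the stray coax adapter back in its screw-top jar

### The arm

A 6-joint arm with a two-finger parallel gripper is mounted at the origin on the work surface. World frame = base frame: x ahead of the robot, y to its left, z up, the work surface at z = 0. Lengths are in m, angles in rad, forces in N, time in s.
With the tool pointing down it reaches from about 0.35 to 0.775 m from the base axis. Payload 5.5 kg.
Tool frame: the origin (TCP) lies on the centre line of the jaws, within the pads' length; the fingertips stand ahead of it and the grasp point (between the pads) lies 6 mm ahead of it (robot.nose_length is the z of the fingertips in the tool frame, in m); z points along the fingers, x is the direction in which the jaws open and shut, and the axes are right-handed (so a half turn about z gives the same grasp; the last joint's range is limited). The gripper opens to 85 mm and grips with 20 to 120 N. Pads are 22 mm wide; open, the fingers measure 114 mm over their backs; the gripper's body (76 mm by 85 mm) begins 54 mm behind the grasp point. The pads swing forward as they close: fully open they stand 13 mm farther back than shut.
Start: joints at [0.984, 0.313, 0.046, 1.304, 0, 1.431], TCP at [0.248, 0.519, 0.256] pointing down, gripper open.
Joint ranges: [-2.76, 2.76], [-0.86, 1.69], [-1.03, 1.26], [-2.2, 2.34], [-1.47, 1.5], [-3.14, 3.14]. Speed limits (rad/s): [2.57, 2.57, 3.14, 3.14, 3.14, 3.14].

### API

Orientations are given as a 3x3 rotation matrix whose columns are the frame's x, y, z axes.
In Python, from bench import robot, eyes, workorder gives the robot as it stands.
- The arm moves only by the tool jog_arm, never from a script. Its argument "moves" is a list of rows, each a list of 6 numbers: the shift along the world's x, y, z in m, then the turn, a rotation vector about the world's x, y, z in units of 5 degrees (1.0 is 5 degrees). In form: [[x, y, z, wx, wy, wz], ...]. A call has 1 to 8 rows; each row is the pose to reach, as a shift and turn from the pose commanded when the call began; what a row does not reach only later rows make up. A row lasts 1/10 s, in which the tool goes at most 50 mm and 8.59 degrees, less where a joint would pass 70% of its speed; a pose out of reach is approached as far as the arm can. A call with a gripper value outside its range is refused whole. "gripper" is the opening, from -1 (shut) to 1 (fully open), set as the call begins (left out, the last holds). The fingers move at their own pace and stop on an object; the grip force is fixed at half the most. Time passes only in rows, so rows that repeat a pose let the fingers close. It gives the time, the measured TCP pose, the force and the opening at its end, in the units of the state.
- robot.observe(): the state, without advancing time (a new reading comes with each control period).
- eyes.camera(name): name is "scene" or "top"; returns a dict with "img" (384x512x3 uint8, blue, green, red), "camera_matrix" (3x3 intrinsics, pixels), "eye" and "attitude" of the camera in the world. Camera axes: x right, y up, looking along -z (the intrinsics and any distortion apply to the point x, -y, -z); pixel columns grow to the right and rows downward; lengths in m; the calibration is good to about 2 mm. A picture is of the moment at which its call begins. There is no depth.
- workorder.hand_in(): hands the job in, once; it reports no verdict.
The state is a dict: "t": time; "joints": joint angles; "joint_vel": joint speeds; "effort": joint torques, N m; "ee_pos": TCP position; "ee_rot": TCP orientation; "wrist_force": force on the tool from outside, world axes, zero at the start; "moment": the same for the moment, N m; "gripper_width": finger opening in m.
Only numpy, scipy, OpenCV 4.12 (cv2) and the standard library are available. Lean on these libraries where they do the work, as an engineer would, in place of code of your own. Each camera call takes 0.05 s, during which the arm holds its last target.

### The job

The coax adapter left standing on the desk belongs in the parts jar with the orange lid. Unscrew that lid (anticlockwise, regripping as often as needed) until it lifts free and lay it flat in the black tray, beside the screwdriver; then drop the adapter into the jar and leave the jar open. Do not knock over or shift the other things on the desk.

Things in the scene. Friction and masses are not known exactly. Their poses are not given: they have to be found in the camera images.
- jar: Clear square parts jar with the orange lid, fixed in any of the three places of a slanted rack. Body 68 x 68 mm, 70 mm tall, flat shoulder; round neck: bore 42 mm, 54 mm over its thread, rim 92 mm above the bottom. Origin: centre of its bottom; z: the jar's axis towards the mouth, leaning 30 degrees from vertical to the rack's front; y: along the row. Connectors lie in it, up to 22 mm deep.
- jar_mouth (a point): Centre of the orange-lidded jar's mouth, level with the rim, 92 mm along the jar's z from its origin; axes as the jar's.
- lid_center (a point): Centre of the orange ribbed lid, 62 mm across, 22.5 mm tall, 40 to 65 g; z: its axis, to its closed top. Shut, it is 83.3 mm above the jar's bottom and the skirt ends 2 mm above the shoulder. Right-hand three-start thread: breaks loose at about 0.2 N m, climbs 3.3 mm per radian along the jar's axis, lets go after about 3.6 rad; then it lifts off along the axis. It stays as left between twists.
- jar_blue: The same kind of jar with a blue lid, shut, 100 mm or 200 mm from the orange one in the rack's row; fixed. Its lid is 62 mm across, its top 94.5 mm along z from the origin. Origin: centre of its bottom; axes as jar.
- jar_grey: The same with a grey lid, shut; fixed.
- rack: Slanted plywood rack, 324 mm long in y, about 110 mm deep; fixed. Origin on the desk under the middle of the row of jar bottoms (which are 50 mm above it); -x is the front, to which the jars lean. Its wood ends below 55 mm along the jars' axes.
- tray: Black shallow parts tray, outside 140 (x) x 200 (y) mm, floor 4 mm thick, walls 4 mm thick, rim 14 mm high; fixed. Origin: centre of its underside on the desk. The screwdriver lies in it, along y, at about x = +45 mm; the half with x below +20 mm is free.
- adapter_center (a point): Centre of the metal coax adapter, standing upright on the desk: 42 mm tall, lower 18 mm knurled, 20 mm across, above that a threaded barrel 16 mm across; 40 to 85 g. Its z is its axis, up. It stands between the mug and the handheld radio, with free room to both sides across the line from mug to radio.
- handheld_center (a point): Centre of the body of a loose black handheld radio standing on the desk, 34 (x) x 58 (y) x 118 mm tall, with a stub aerial to 166 mm above the desk (the centre is 59 mm up); about 85 mm from the adapter. A bystander.
- mug_center (a point): Centre of a loose blue cup, 76 mm across, 82 mm tall (centre 41 mm up), about 88 mm from the adapter. A bystander.
- spray_can_center (a point): Centre of a loose spray can, 52 mm across, 192 mm tall (centre 96 mm up), beside one end of the rack. A bystander.
- desk_mic_center (a point): Centre of the base of a loose desk microphone beside the other end of the rack: base 100 (x) x 76 (y) x 26 mm (centre 13 mm up), a stem 30 mm to +x of the centre, a head that leans to -x and ends 232 mm above the desk. A bystander.
- screwdriver_center (a point): Middle of the loose screwdriver (150 mm long, handle 26 mm thick) in the tray; 12 mm above the tray's floor; it lies along its x. A bystander.
- morse_key_center (a point): Centre of a loose Morse key on a wooden base, 130 (x) x 75 (y) x 46 mm tall (centre 22 mm up), in front of the rack. A bystander.
- solder_reel_center (a point): Centre of a loose solder reel standing flat, 60 mm across, 40 mm tall (centre 20 mm up), in front of the rack. A bystander.
Things that resemble listed ones, but are neither listed nor needed, are in the scene too. There is more than one size of the part that bears lid_center; the job needs the smaller.

How it is judged:
By the outcome, as a careful person would: the job done as asked, in the order asked, and still so for the second after the job is handed in, with the robot touching nothing.
It also fails if it takes over 72 s, if anything falls off the work surface, if the arm or the gripper's body presses on something with over 40 N, if the wrist force passes 120 N, or if a joint passes its speed limit or range.

## Working session

There is one attempt and no reset: what is moved stays moved. The work goes in short steps, Python scripts to look and compute and a tool call to move; the robot and the scene stay as the last step left them, time stands still between calls to the robot, and variables do not carry over. Pictures are saved under pics/ and viewed, and the job is handed in when it is done.

Besides the shell and the picture viewer there is one more tool, called as a command line: name --pt "numbers of a row" for each row, then --argument value for the rest. jog_arm: Moves the arm, as the interface text tells. Its arguments: {"type":"object","properties":{"moves":{"type":"array","items":{"type":"array","items":{"type":"number"}}},"gripper":{"type":"number"}},"required":["moves"]}

```bash
ls; mkdir -p pics
cat > look.py <<'E'
from bench import robot, eyes, workorder
import numpy as np, cv2, json
def snap(tag):
    d={}
    for n in ("scene","top"):
        c=eyes.camera(n); cv2.imwrite(f"pics/{tag}_{n}.png",c["img"]); 
        np.savez(f"pics/{tag}_{n}.npz",**c)
        d[n]=c
    return d
E
python3 - <<'E'
from look import *
d=snap("a")
for n,c in d.items(): print(n,{k:np.round(np.array(v),4).tolist() if k!="img" else 0 for k,v in c.items()})
s=robot.observe(); print({k:np.round(v,3).tolist() for k,v in s.items()}); print(robot.nose_length)
E
```

```text
pics
scene {'img': 0, 'camera_matrix': [[351.2734, 0.0, 252.3745], [0.0, 351.2734, 190.7775], [0.0, 0.0, 1.0]], 'eye': [1.2738, 0.2999, 0.9191], 'attitude': [[-0.4112, -0.6588, 0.63], [0.9114, -0.3088, 0.272], [0.0153, 0.686, 0.7274]]}
top {'img': 0, 'camera_matrix': [[426.4945, 0.0, 253.2901], [0.0, 426.4945, 183.7053], [0.0, 0.0, 1.0]], 'eye': [0.2974, -0.003, 1.231], 'attitude': [[0.1329, 0.9672, -0.2166], [-0.9911, 0.1306, -0.0252], [0.0039, 0.218, 0.9759]]}
{'t': 0.1, 'joints': [0.984, 0.314, 0.045, 1.304, 0.0, 1.431], 'joint_vel': [0.0, -0.002, 0.003, 0.0, -0.0, -0.002], 'effort': [0.003, -48.173, 29.924, 0.013, -0.0, -0.0], 'ee_pos': [0.248, 0.518, 0.255], 'ee_rot': [[0.432, 0.902, -0.001], [0.902, -0.432, -0.001], [-0.002, -0.0, -1.0]], 'wrist_force': [-0.43, -0.544, -0.421], 'moment': [0.016, -0.019, 0.046], 'gripper_width': 0.085}
0.025
```

Run:
```python
import cv2
for n in ("scene","top"):
    i=cv2.imread(f"pics/a_{n}.png"); cv2.imwrite(f"pics/a2_{n}.png",cv2.resize(i,(800,600),interpolation=cv2.INTER_CUBIC))
```

```text
(no output)
```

View pics/a2_scene.png

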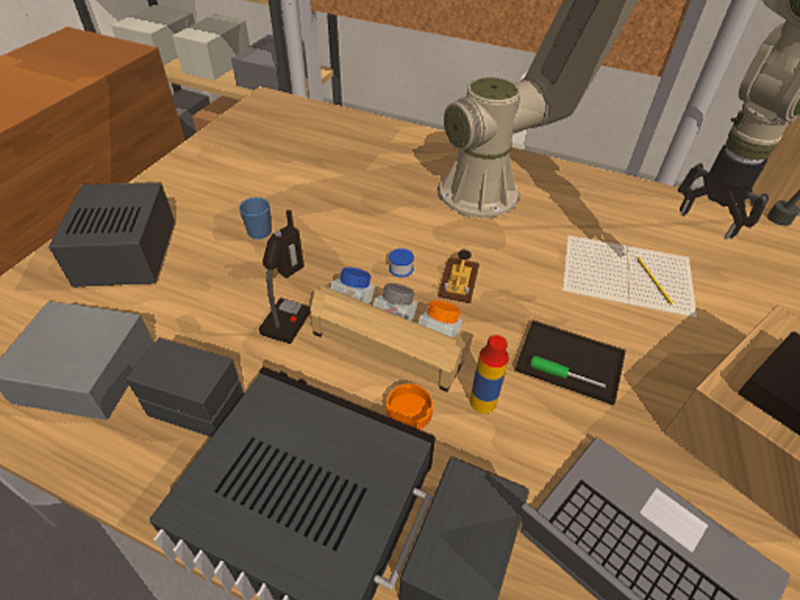

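View pics/a2_top.png

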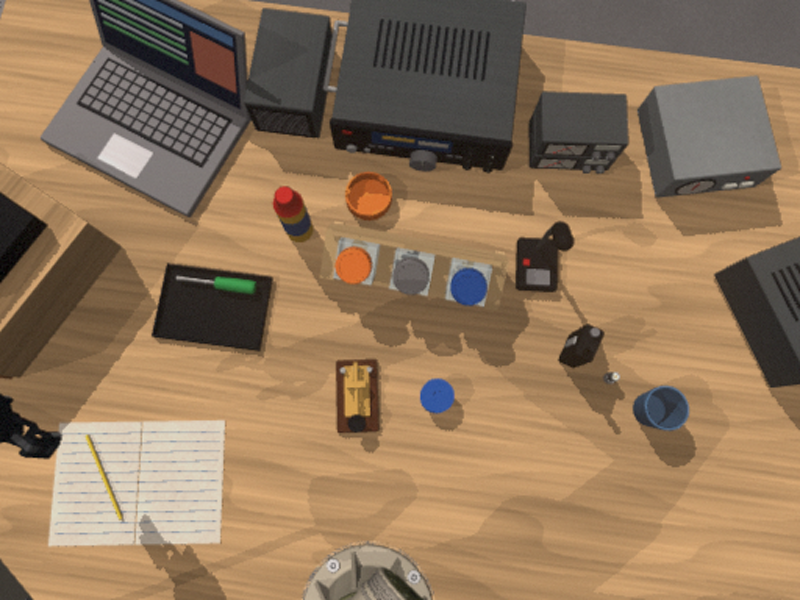

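The top view shows the orange-lidded jar at the left of the rack (353,265 of 800). A bigger orange open lid lies on the desk at (369,195), and the adapter stands at (612,378) between radio and mug. The tray is at (213,308), with the screwdriver on its far side.

Candidates that could be confused (800-px top view):
- **Lids:** orange lid on the rack (353,265), chosen. Loose orange lid (369,195) is the bigger lookalike. Grey (411,274) and blue (469,286) lids are on the other jars.
- **Adapter:** only the small metal upright at (612,378).

```bash
cat >> look.py <<'E'
def cam(c):
    K=np.array(c["camera_matrix"]); R=np.array(c["attitude"])@np.diag([1,-1,-1]); return K,R,np.array(c["eye"])
def ray(c,p):
    K,R,e=cam(c); d=R@np.linalg.inv(K)@np.array([p[0],p[1],1.]); return e,d/np.linalg.norm(d)
def plane(c,p,z):
    e,d=ray(c,p); return e+d*(z-e[2])/d[2]
def proj(c,X):
    K,R,e=cam(c); q=K@(R.T@(np.asarray(X)-e)); return q[:2]/q[2]
def tri(c1,p1,c2,p2):
    A=np.zeros((3,3));b=np.zeros(3)
    for c,p in((c1,p1),(c2,p2)):
        e,d=ray(c,p);M=np.eye(3)-np.outer(d,d);A+=M;b+=M@e
    X=np.linalg.solve(A,b); return X,proj(c1,X)-p1,proj(c2,X)-p2
def load(tag): return {n:dict(np.load(f"pics/{tag}_{n}.npz")) for n in("scene","top")}
def blobs(img,lo,hi,minarea=40):
    h=cv2.cvtColor(img,cv2.COLOR_BGR2HSV); m=cv2.inRange(h,np.array(lo),np.array(hi))
    n,l,s,ce=cv2.connectedComponentsWithStats(m)
    out=[]
    for i in range(1,n):
        if s[i,4]>=minarea:
            cn,_=cv2.findContours((l==i).astype(np.uint8),cv2.RETR_EXTERNAL,cv2.CHAIN_APPROX_NONE)
            (ex,ey),ax,an=cv2.fitEllipse(cn[0]) if len(cn[0])>5 else ((0,0),(0,0),0)
            out.append((s[i,:5].tolist(),ce[i].round(1).tolist(),[round(ex,1),round(ey,1)],np.round(ax,1).tolist(),round(an)))
    return out
def crop(c,x,y,w,h,f,name):
    cv2.imwrite(name,cv2.resize(c["img"][y:y+h,x:x+w],None,fx=f,fy=f,interpolation=cv2.INTER_CUBIC))
E
python3 - <<'E'
from look import *
d=load("a")
for n in d:
    print(n,"orange");[print(b) for b in blobs(d[n]["img"],(5,180,100),(16,255,255))]
    print(n,"blue");[print(b) for b in blobs(d[n]["img"],(105,150,60),(125,255,255))]
    print(n,"green");[print(b) for b in blobs(d[n]["img"],(50,120,60),(80,255,255))]
a=d["top"]["img"][140:200,200:330];b=d["scene"]["img"][160:220,200:330]
im=np.vstack([cv2.resize(a,None,fx=5,fy=5,interpolation=cv2.INTER_CUBIC),cv2.resize(b,None,fx=5,fy=5,interpolation=cv2.INTER_CUBIC)]);cv2.imwrite("pics/c1.png",im)
a=d["top"]["img"][200:280,345:445];b=d["scene"]["img"][115:195,145:245]
im=np.hstack([cv2.resize(a,None,fx=4,fy=4,interpolation=cv2.INTER_CUBIC),cv2.resize(b,None,fx=4,fy=4,interpolation=cv2.INTER_CUBIC)]);cv2.imwrite("pics/c2.png",im)
a=d["top"]["img"][160:235,90:190];b=d["scene"]["img"][195:270,315:415]
im=np.hstack([cv2.resize(a,None,fx=4,fy=4,interpolation=cv2.INTER_CUBIC),cv2.resize(b,None,fx=4,fy=4,interpolation=cv2.INTER_CUBIC)]);cv2.imwrite("pics/c3.png",im)
E
```

```text
scene orange
([0, 18, 78, 157, 4714], [28.5, 94.9], [30.6, 98.8], [71.5, 145.0], 4)
([274, 192, 21, 15, 240], [283.8, 198.9], [283.8, 198.9], [13.1, 21.2], 108)
([247, 245, 31, 30, 688], [262.1, 259.0], [262.1, 259.0], [26.7, 31.5], 117)
scene blue
([249, 160, 16, 10, 124], [256.4, 164.3], [256.4, 164.3], [9.3, 14.7], 92)
([218, 172, 19, 12, 176], [226.8, 177.6], [226.8, 177.5], [11.0, 19.0], 102)
scene green
([340, 228, 24, 14, 186], [351.3, 234.3], [351.3, 234.3], [7.7, 28.8], 110)
top orange
([221, 110, 30, 31, 695], [235.5, 124.9], [235.5, 124.8], [28.4, 29.4], 174)
([215, 158, 22, 24, 397], [225.7, 169.5], [225.7, 169.5], [21.2, 22.1], 29)
top blue
([289, 173, 22, 22, 386], [299.3, 183.4], [299.3, 183.4], [21.2, 21.4], 173)
([269, 243, 21, 21, 336], [279.2, 253.1], [279.2, 253.1], [19.5, 20.2], 54)
top green
([137, 177, 27, 11, 205], [150.2, 181.8], [150.6, 181.9], [8.2, 30.4], 97)
```

View pics/c1.png

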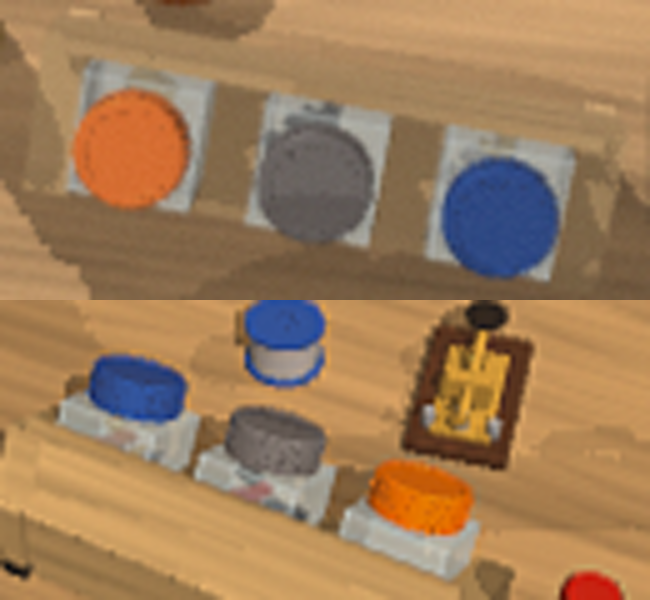

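View pics/c2.png

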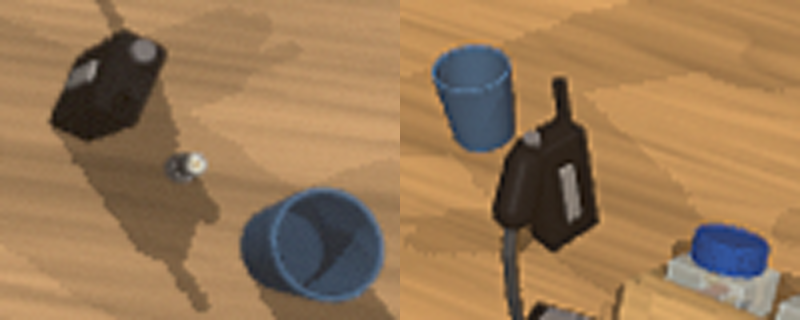

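View pics/c3.png

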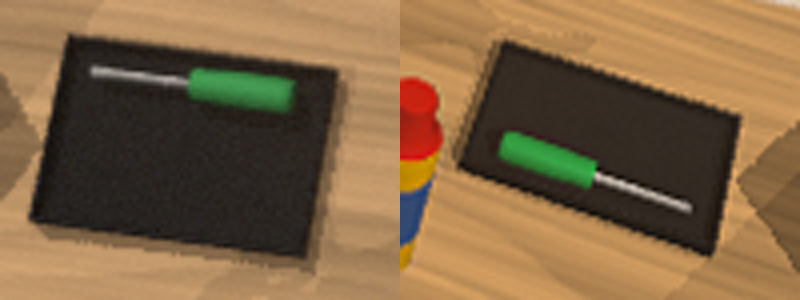

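```bash
python3 - <<'E'
from look import *
d=load("a"); S,T=d["scene"],d["top"]
def best(n,lo,hi,near):
    b=blobs(d[n]["img"],lo,hi); b=min(b,key=lambda q:np.hypot(q[1][0]-near[0],q[1][1]-near[1])); print(n,b); return np.array(b[2])
P={}
for nm,lo,hi,ns,nt in(("or",(3,130,60),(18,255,255),(284,199),(226,170)),("bl",(105,120,40),(125,255,255),(227,177),(299,183)),("reel",(105,120,40),(125,255,255),(256,164),(279,253)),):
    a=best("scene",lo,hi,ns);b=best("top",lo,hi,nt); X=tri(S,a,T,b); P[nm]=X[0]; print(nm,[x.round(4) for x in X])
    print("  on plane", plane(T,b,.108).round(4))
v=P["or"]-P["bl"]; print(np.linalg.norm(v), np.degrees(np.arctan2(v[1],v[0])))
yaw=np.arctan2(v[1],v[0])-np.pi/2
c,s=np.cos(yaw),np.sin(yaw)
print("yaw",np.degrees(yaw)); 
jz=np.array([-np.sin(np.pi/6)*c,-np.sin(np.pi/6)*s,np.cos(np.pi/6)]); print("jz",jz)
print("origin z expect .05:", P["or"]-jz*.0833, "lid z expected", .05+.0833*np.cos(np.pi/6))
# tray: black
for n,near in(("top",(136,197)),("scene",(365,232))):
    h=cv2.cvtColor(d[n]["img"],cv2.COLOR_BGR2HSV); m=cv2.inRange(h,np.array((0,0,0)),np.array((180,255,62)))
    g=cv2.inRange(h,np.array((50,120,60)),np.array((80,255,255))); 
    m=cv2.morphologyEx(m|g,cv2.MORPH_CLOSE,np.ones((5,5)))
    nn,l,st,ce=cv2.connectedComponentsWithStats(m); i=l[int(near[1]),int(near[0])]; print(n,i,st[i])
    cn=max(cv2.findContours((l==i).astype(np.uint8),0,1)[0],key=cv2.contourArea)
    r=cv2.minAreaRect(cn); print(r)
    ap=cv2.approxPolyDP(cv2.convexHull(cn),6,True)[:,0]; print(ap.tolist())
    for p in ap: print("  ",p,plane(d[n],p,.014).round(4))
# adapter
for p,z in(((393.7,240.7),.042),((390,241.5),.009)): print("adapter",plane(T,p,z).round(4))
E
python3 - <<'E'
from look import *
d=load("a"); crop(d["top"],370,220,50,38,16,"pics/c4.png")
E
```

```text
scene ([0, 17, 512, 367, 80839], [265.7, 175.8], [294.7, 185.1], [241.7, 681.8], 106)
top ([214, 158, 24, 25, 443], [225.7, 169.5], [225.7, 169.5], [22.2, 23.6], 17)
or [array([0.5564, 0.1124, 0.1725]), array([-4.4962, -0.4645]), array([-5.1922,  0.6268])]
  on plane [0.5758 0.1057 0.108 ]
scene ([218, 172, 19, 12, 187], [226.9, 177.5], [226.9, 177.5], [10.9, 19.5], 102)
top ([289, 172, 22, 23, 409], [299.4, 183.2], [299.4, 183.1], [21.5, 22.4], 177)
bl [array([ 0.5625, -0.097 ,  0.1198]), array([0.308 , 0.0542]), array([ 0.3687, -0.0917])]
  on plane [ 0.565  -0.0971  0.108 ]
scene ([249, 160, 16, 10, 128], [256.4, 164.4], [256.4, 164.4], [9.4, 15.0], 92)
top ([269, 243, 21, 21, 353], [279.3, 253.0], [279.3, 253.0], [20.2, 20.4], 27)
reel [array([ 0.3779, -0.0713,  0.0346]), array([0.4349, 0.0577]), array([ 0.5777, -0.1166])]
  on plane [ 0.3725 -0.0656  0.108 ]
0.2159682049833251 91.66945505685062
yaw 1.6694550568506268
jz [-0.49978777 -0.01456668  0.8660254 ]
origin z expect .05: [0.59807529 0.11356346 0.10032003] lid z expected 0.12213991613524375
top 49 [  98  169   76   56 3244]
((135.49693298339844, 196.22328186035156), (70.7585220336914, 47.38107681274414), 7.4958577156066895)
[[107, 169], [173, 178], [166, 223], [99, 215]]
   [107 169] [0.5539 0.461  0.014 ]
   [173 178] [0.553 0.264 0.014]
   [166 223] [0.4199 0.2608 0.014 ]
   [ 99 215] [0.4169 0.4555 0.014 ]
scene 57 [ 330  206   70   53 2227]
((366.0, 231.5), (66.72406005859375, 35.10127639770508), 18.434947967529297)
[[340, 206], [399, 224], [392, 258], [331, 237]]
   [340 206] [0.428  0.2623 0.014 ]
   [399 224] [0.4224 0.4584 0.014 ]
   [392 258] [0.5654 0.4584 0.014 ]
   [331 237] [0.5676 0.2694 0.014 ]
adapter [ 0.4527 -0.3802  0.042 ]
adapter [ 0.4534 -0.3804  0.009 ]
```

View pics/c4.png

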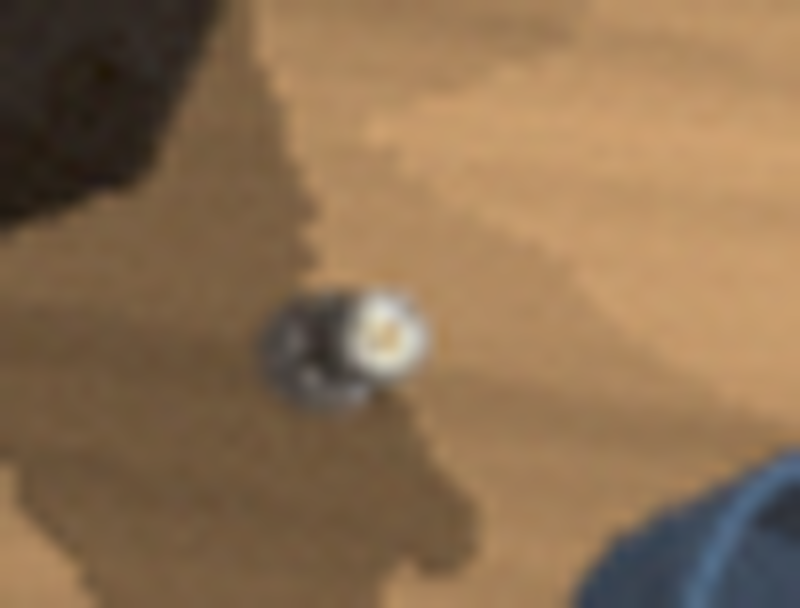

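Run:
```python
from look import *
d=load("a"); S,T=d["scene"],d["top"]
def cen(c,lo,hi,x,y,w,h):
    hh=cv2.cvtColor(c["img"],cv2.COLOR_BGR2HSV); m=cv2.inRange(hh,np.array(lo),np.array(hi)); r=np.zeros_like(m); r[y:y+h,x:x+w]=m[y:y+h,x:x+w]
    n,l,s,ce=cv2.connectedComponentsWithStats(r); i=1+np.argmax(s[1:,4]); cn=max(cv2.findContours((l==i).astype(np.uint8),0,1)[0],key=cv2.contourArea)
    r=cv2.fitEllipse(cn); mo=s[i]; print(mo,np.round(r[0],1),np.round(r[1],1),ce[i].round(1)); return (np.array(r[0])+np.array([mo[0]+mo[2]/2-.5,mo[1]+mo[3]/2-.5]))/2
o=tri(S,cen(S,(3,190,60),(18,255,255),270,188,30,25),T,cen(T,(3,150,60),(18,255,255),210,155,30,30))
g=tri(S,cen(S,(0,0,30),(180,60,150),244,180,22,16),T,cen(T,(0,0,30),(180,70,140),250,162,28,28))
b=tri(S,cen(S,(105,120,40),(125,255,255),215,165,25,22),T,cen(T,(105,120,40),(125,255,255),285,170,30,30))
for q in(o,g,b): print([x.round(4) for x in q])
v=o[0]-b[0]; yaw=np.arctan2(v[1],v[0])-np.pi/2; print("len",np.linalg.norm(v),"yaw",np.degrees(yaw))
v=o[0]-g[0]; print(np.linalg.norm(v), np.degrees(np.arctan2(v[1],v[0]))-90)
# radio, mug, can, key, mic rough
for nm,p,z in(("mug top centre",(345+330/4,200+243/4),.082),("radio front top",(345+110/4,200+55/4),.118),("can top",(285*.64,195*.64),.192)):
    print(nm,plane(T,p,z).round(3))
h=cv2.cvtColor(T["img"],cv2.COLOR_BGR2HSV)
crop(T,340,195,100,75,8,"pics/c5.png"); crop(S,145,100,100,75,8,"pics/c6.png")
```

```text
[274 192  21  15 234] [283.7 199. ] [12.7 21.2] [283.7 199. ]
[214 158  24  24 428] [225.7 169.5] [22. 23.] [225.7 169.5]
[244 182  21  14 229] [253.8 188.6] [13.1 20.7] [254.  188.6]
[250 162  26  27 505] [262.4 175.2] [23.6 25.8] [262.4 175.2]
[218 172  19  12 187] [226.9 177.5] [10.9 19.5] [226.9 177.5]
[289 172  22  23 409] [299.4 183.1] [21.5 22.4] [299.4 183.2]
[array([0.5728, 0.1038, 0.1209]), array([0.3164, 0.0288]), array([ 0.3571, -0.0545])]
[array([0.5711, 0.0032, 0.1207]), array([0.4764, 0.0629]), array([ 0.5522, -0.1136])]
[array([ 0.5626, -0.097 ,  0.1199]), array([0.2734, 0.0482]), array([ 0.3273, -0.0814])]
len 0.2010506520553185 yaw -2.9205541198525737
0.10060763238039094 -0.979339616926751
mug top centre [ 0.406 -0.46   0.082]
radio front top [ 0.506 -0.296  0.118]
can top [0.658 0.225 0.192]
```

View pics/c5.png

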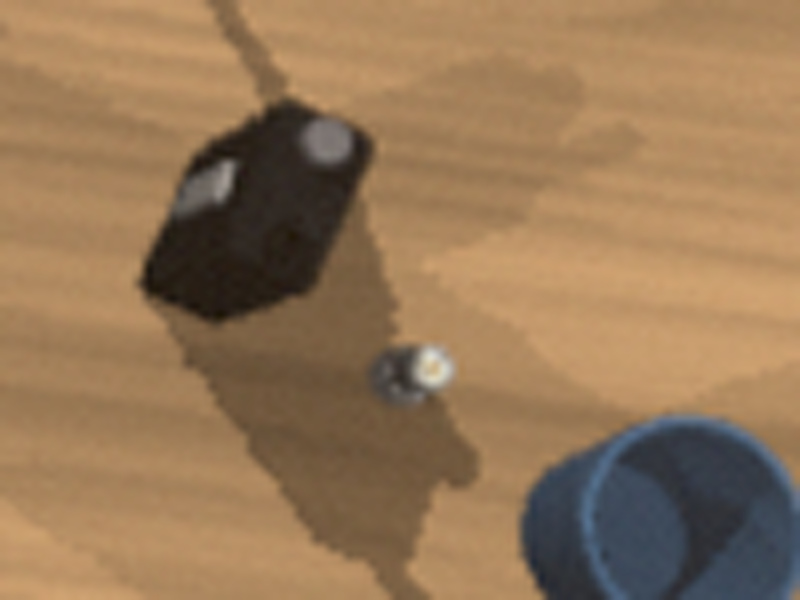

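Run:
```python
from look import *
print([x for x in dir(robot) if x[0]!="_"],[x for x in dir(eyes) if x[0]!="_"])
d=load("a"); T=d["top"];S=d["scene"]
print("radio",plane(T,(340+257/8,195+215/8),.059).round(3))
print("mug", plane(T,(340+690/8,195+515/8),.082).round(3))
print("mic head", plane(T,(562*.64,236*.64),.22).round(3))
print("key", plane(T,(358*.64,395*.64),.03).round(3))
print("orange lid plane",plane(T,(225.7,169.5),.1221).round(4),plane(S,(283.7,199),.1221).round(4))
print("blue lid plane",plane(T,(299.4,183.1),.1221).round(4),plane(S,(226.9,177.5),.1221).round(4))
s=robot.observe(); print(s["ee_pos"],s["ee_rot"])
```

```text
['Unreachable', 'nose_length', 'observe'] ['camera']
radio [ 0.494 -0.312  0.059]
mug [ 0.41  -0.456  0.082]
mic head [ 0.639 -0.227  0.22 ]
key [0.36  0.069 0.03 ]
orange lid plane [0.5723 0.1043 0.1221] [0.5744 0.1028 0.1221]
blue lid plane [ 0.5616 -0.0959  0.1221] [ 0.5648 -0.0969  0.1221]
[0.2482064  0.51819055 0.25547176] [[ 4.32063472e-01  9.01842692e-01 -9.56589298e-04]
 [ 9.01841588e-01 -4.32064462e-01 -1.43191542e-03]
 [-1.70467070e-03 -2.44013665e-04 -9.99998517e-01]]
```

```bash
cat >> look.py <<'E'
from scipy.spatial.transform import Rotation as Ro
yw=np.radians(-2.9); cy,sy=np.cos(yw),np.sin(yw)
JZ=np.array([-.5*cy,-.5*sy,np.sqrt(.75)]); XJ=np.array([np.sqrt(.75)*cy,np.sqrt(.75)*sy,.5]); YJ=np.array([-sy,cy,0])
LID=np.array([.5733,.1036,.1221])
def H(h): return LID+JZ*(h-83.3)/1000
def RT(a): # jar-tilted tool, jaw angle a deg (about JZ from XJ)
    return Ro.from_rotvec(JZ*np.radians(a)).as_matrix()@np.c_[XJ,-YJ,-JZ]
def RD(a): # tool down, jaw angle a deg
    c,s=np.cos(np.radians(a)),np.sin(np.radians(a)); return np.c_[[c,s,0],[s,-c,0],[0,0,-1]]
def st():
    s=robot.observe(); print("t",round(s["t"],2),"q",np.round(s["joints"],2).tolist(),"p",np.round(s["ee_pos"],4).tolist(),"F",np.round(s["wrist_force"],1).tolist(),"M",np.round(s["moment"],2).tolist(),"w",round(float(s["gripper_width"]),4)); return s
def plan(P,R):
    s=st(); rv=(Ro.from_matrix(R)*Ro.from_matrix(s["ee_rot"]).inv()).as_rotvec()
    print("delta",np.round(np.array(P)-s["ee_pos"],4).tolist(),"rot5",np.round(np.degrees(rv)/5,3).tolist(),"deg",round(np.degrees(np.linalg.norm(rv)),1))
E
python3 - <<'E'
from look import *
print(H(162),H(102),JZ)
plan([.45,.12,.30],RT(0))
E
```

```text
[0.53400039 0.10559083 0.1902562 ] [0.56396197 0.10407304 0.13829468] [-0.49935968  0.02529647  0.8660254 ]
t 0.1 q [0.98, 0.31, 0.05, 1.3, 0.0, 1.43] p [0.2482, 0.5182, 0.2555] F [-0.4, -0.5, -0.4] M [0.02, -0.02, 0.05] w 0.0854
delta [0.2018, -0.3982, 0.0445] rot5 [3.256, -5.478, -13.135] deg 73.0
```

jog_arm --pt "0.02 -0.04 0.02 0.3 -0.5 -1.3" --pt "0.05 -0.1 0.04 0.65 -1.1 -2.6" --pt "0.07 -0.14 0.045 0.98 -1.64 -3.94" --pt "0.09 -0.18 0.045 1.3 -2.19 -5.25" --pt "0.11 -0.22 0.045 1.63 -2.74 -6.57" --pt "0.13 -0.26 0.045 1.95 -3.29 -7.88" --pt "0.15 -0.3 0.045 2.28 -3.83 -9.19" --pt "0.17 -0.34 0.045 2.6 -4.38 -10.5" --gripper 1

```text
t: 0.9
ee_pos: [0.4185, 0.1767, 0.3012]
ee_rot: [[0.892, 0.176, 0.417], [0.181, -0.983, 0.028], [0.415, 0.05, -0.909]]
wrist_force: [0.5, 0.2, -0.5]
gripper_width: 0.0854
```

Run:
```python
from look import *
plan([.45,.12,.30],RT(0))
plan(H(162),RT(0))
```

```text
t 0.9 q [0.28, -0.25, -0.52, 0.88, -0.09, 1.64] p [0.4185, 0.1767, 0.3012] F [0.5, 0.2, -0.5] M [0.0, 0.37, -0.02] w 0.0854
delta [0.0315, -0.0567, -0.0012] rot5 [0.646, -1.056, -2.579] deg 14.3
t 0.9 q [0.28, -0.25, -0.52, 0.88, -0.09, 1.64] p [0.4185, 0.1767, 0.3012] F [0.5, 0.2, -0.5] M [0.0, 0.37, -0.02] w 0.0854
delta [0.1155, -0.0711, -0.111] rot5 [0.646, -1.056, -2.579] deg 14.3
```

jog_arm --pt "0.02 -0.02 -0.01 0.2 -0.3 -0.7" --pt "0.05 -0.045 -0.03 0.4 -0.7 -1.7" --pt "0.075 -0.06 -0.06 0.65 -1.05 -2.58" --pt "0.1 -0.071 -0.09 0.65 -1.05 -2.58" --pt "0.1155 -0.071 -0.111 0.65 -1.05 -2.58" --pt "0.1155 -0.071 -0.111 0.65 -1.05 -2.58" --pt "0.1155 -0.071 -0.111 0.65 -1.05 -2.58"

```text
t: 1.6
ee_pos: [0.5332, 0.1074, 0.1894]
ee_rot: [[0.868, -0.046, 0.495], [-0.04, -0.999, -0.024], [0.496, 0.001, -0.869]]
wrist_force: [0.4, 0.9, 0.4]
gripper_width: 0.0852
```

Run:
```python
from look import *
d=snap("b")
plan(H(102),RT(0))
a=d["top"]["img"][100:250,160:310];b=d["scene"]["img"][110:260,210:360]
cv2.imwrite("pics/b2.png",np.hstack([cv2.resize(x,(400,400),interpolation=cv2.INTER_CUBIC) for x in(a,b)]))
```

```text
t 1.7 q [0.09, -0.05, -0.69, 0.41, -0.07, 1.68] p [0.5339, 0.1079, 0.1914] F [0.3, 0.1, -0.2] M [0.03, 0.43, 0.01] w 0.0852
delta [0.03, -0.0038, -0.0531] rot5 [0.005, -0.018, -0.06] deg 0.3
```

View pics/b2.png

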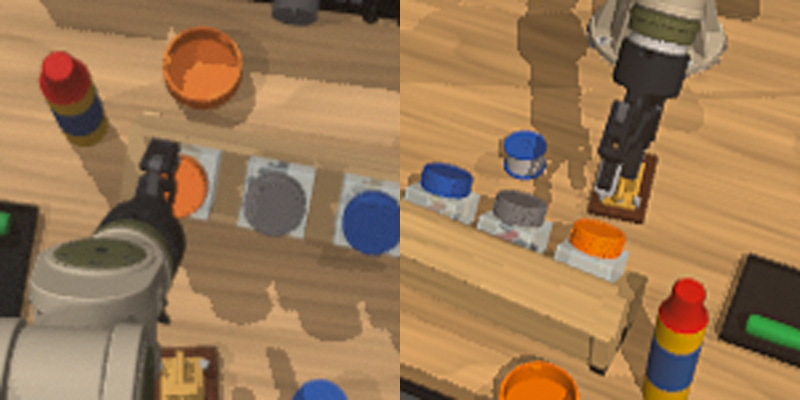

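Run:
```python
from look import *
d=load("b"); s=st(); R=s["ee_rot"];p=s["ee_pos"]
ims=[]
for n,(x,y) in(("top",(170,120)),("scene",(250,120))):
    im=cv2.resize(d[n]["img"][y:y+100,x:x+100],(500,500),interpolation=cv2.INTER_CUBIC)
    for q,col in((p,(0,255,0)),(p+R[:,2]*.012+R[:,0]*.0427,(255,0,255)),(p+R[:,2]*.012-R[:,0]*.0427,(255,255,0)),(LID,(0,0,0)),(p-.1*R[:,2],(0,255,255))):
        u=(proj(d[n],q)-[x,y]+.5)*5; cv2.circle(im,tuple(int(v) for v in u),3,col,-1)
    ims.append(im)
cv2.imwrite("pics/b3.png",cv2.resize(np.hstack(ims),(800,400)))
```

```text
t 1.7 q [0.09, -0.05, -0.69, 0.41, -0.07, 1.68] p [0.5339, 0.1079, 0.1914] F [0.3, 0.1, -0.2] M [0.03, 0.43, 0.01] w 0.0852
```

View pics/b3.png

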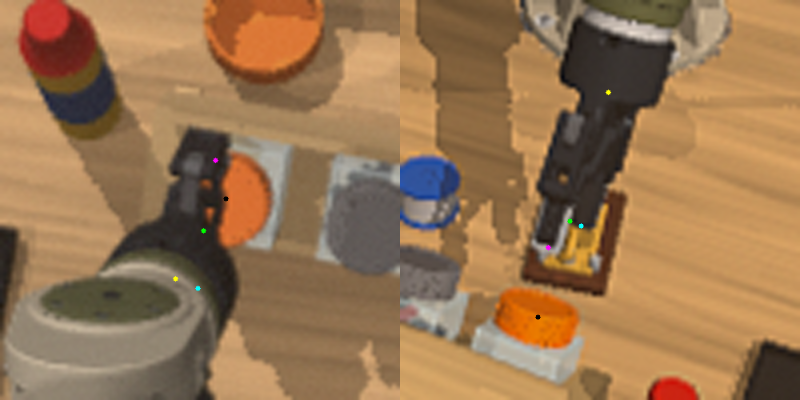

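jog_arm --pt "0.005 -0.0038 -0.01 0 0 0" --pt "0.012 -0.0038 -0.022 0 0 0" --pt "0.018 -0.0038 -0.033 0 0 0" --pt "0.024 -0.0038 -0.043 0 0 0" --pt "0.03 -0.0038 -0.053 0 0 0" --pt "0.03 -0.0038 -0.053 0 0 0"

```text
t: 2.3
ee_pos: [0.5638, 0.1037, 0.1359]
ee_rot: [[0.867, -0.046, 0.496], [-0.039, -0.999, -0.024], [0.496, 0.001, -0.868]]
wrist_force: [-0.6, 0.4, 0.5]
gripper_width: 0.0854
```

Run:
```python
from look import *
d=snap("c")
plan(H(102),RT(0)); s=robot.observe(); R=s["ee_rot"];p=s["ee_pos"]
print("h",83.3+1000*(p-LID)@JZ, "off",1000*(p-LID)@XJ,1000*(p-LID)@YJ)
a=d["top"]["img"][120:220,170:270];b=d["scene"]["img"][150:250,240:340]
cv2.imwrite("pics/c22.png",np.hstack([cv2.resize(x,(400,400),interpolation=cv2.INTER_CUBIC) for x in(a,b)]))
```

```text
t 2.4 q [0.07, 0.07, -0.72, 0.26, -0.06, 1.67] p [0.5639, 0.1038, 0.137] F [-0.4, 0.3, 0.1] M [0.04, 0.41, -0.01] w 0.0855
delta [0.0001, 0.0003, 0.0013] rot5 [0.007, -0.036, -0.055] deg 0.3
h 100.91116400487489 off -0.7112069440983353 -0.2938585839130115
```

View pics/c22.png

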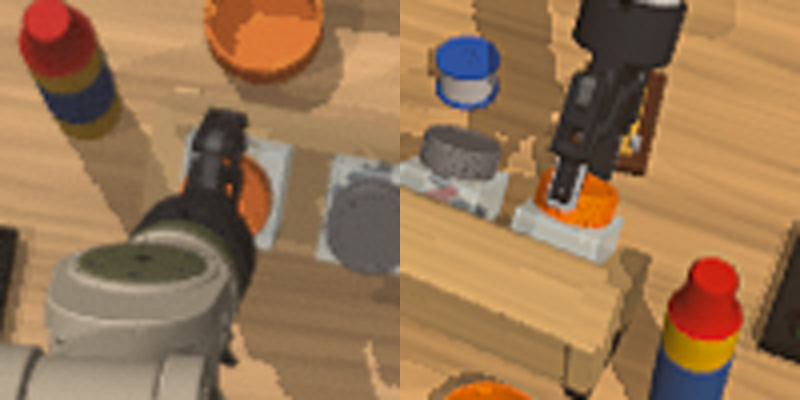

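Run:
```python
from look import *
d=load("c"); s=st(); R=s["ee_rot"];p=s["ee_pos"]
ims=[]
for n,(x,y,w) in(("top",(205,138,50)),("scene",(260,170,50))):
    im=cv2.resize(d[n]["img"][y:y+w,x:x+w],(800,800),interpolation=cv2.INTER_CUBIC)
    def P(q): return tuple(int(v) for v in (proj(d[n],q)-[x,y]+.5)*800/w)
    for off,col in((.0427,(255,0,255)),(.057,(255,255,0))):
        c=[P(p+R[:,0]*off+R[:,1]*b+R[:,2]*a) for a,b in((.025,.011),(.025,-.011),(-.01,-.011),(-.01,.011))]
        cv2.polylines(im,[np.array(c)],True,col,1)
    t=np.linspace(0,2*np.pi,60)
    for h,col in((.0945,(0,255,0)),(.072,(0,0,0))):
        cv2.polylines(im,[np.array([P(LID+JZ*(h-.0833)+.031*(np.cos(a)*XJ+np.sin(a)*YJ)) for a in t])],True,col,1)
    ims.append(im)
cv2.imwrite("pics/c33.png",cv2.resize(np.hstack(ims),(800,400),interpolation=cv2.INTER_AREA))
```

```text
t 2.4 q [0.07, 0.07, -0.72, 0.26, -0.06, 1.67] p [0.5639, 0.1038, 0.137] F [-0.4, 0.3, 0.1] M [0.04, 0.41, -0.01] w 0.0855
```

View pics/c33.png

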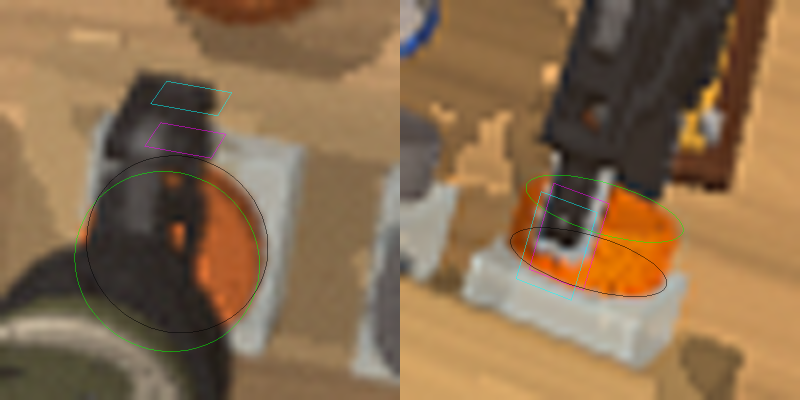

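jog_arm --pt "0.0013 0 -0.0022 0 0 0" --pt "0.0025 0 -0.0043 0 0 0" --pt "0.0025 0 -0.0043 0 0 0"

```text
t: 2.7
ee_pos: [0.5665, 0.1038, 0.1331]
ee_rot: [[0.866, -0.046, 0.498], [-0.039, -0.999, -0.023], [0.498, 0.001, -0.867]]
wrist_force: [0.1, -1.2, -0.3]
gripper_width: 0.0856
```

jog_arm --pt "0 0 0 0 0 0" --pt "0 0 0 0 0 0" --pt "0 0 0 0 0 0" --pt "0 0 0 0 0 0" --pt "0 0 0 0 0 0" --pt "0 0 0 0 0 0" --gripper -1

```text
t: 3.3
ee_pos: [0.5662, 0.1038, 0.1336]
ee_rot: [[0.866, -0.046, 0.498], [-0.039, -0.999, -0.023], [0.498, 0.001, -0.867]]
wrist_force: [-4.6, -0.8, 5.4]
gripper_width: 0.0607
```

Run:
```python
from look import *
s=st(); p=s["ee_pos"]; R=s["ee_rot"]
print("h",83.3+1000*(p-LID)@JZ, "off",1000*(p-LID)@XJ,1000*(p-LID)@YJ, R[:,2], -JZ)
for k in range(1,9):
    a=np.radians(8*k); print(np.round(JZ*.0033*a,4).tolist(),np.round(JZ*8*k/5,2).tolist())
```

```text
t 3.3 q [0.07, 0.08, -0.72, 0.25, -0.06, 1.67] p [0.5662, 0.1038, 0.1336] F [-4.6, -0.8, 5.4] M [-0.03, 0.8, -0.0] w 0.0607
h 96.78781465254627 off -0.3585858729183702 -0.12635343065904622 [ 0.49768605 -0.02342505 -0.86704086] [ 0.49935968 -0.02529647 -0.8660254 ]
[-0.0002, 0.0, 0.0004] [-0.8, 0.04, 1.39]
[-0.0005, 0.0, 0.0008] [-1.6, 0.08, 2.77]
[-0.0007, 0.0, 0.0012] [-2.4, 0.12, 4.16]
[-0.0009, 0.0, 0.0016] [-3.2, 0.16, 5.54]
[-0.0012, 0.0001, 0.002] [-3.99, 0.2, 6.93]
[-0.0014, 0.0001, 0.0024] [-4.79, 0.24, 8.31]
[-0.0016, 0.0001, 0.0028] [-5.59, 0.28, 9.7]
[-0.0018, 0.0001, 0.0032] [-6.39, 0.32, 11.09]
```

jog_arm --pt "-0.0002 0 0.0004 -0.8 0.04 1.39" --pt "-0.0005 0 0.0008 -1.6 0.08 2.77" --pt "-0.0007 0 0.0012 -2.4 0.12 4.16" --pt "-0.0009 0 0.0016 -3.2 0.16 5.54" --pt "-0.0012 0.0001 0.002 -3.99 0.2 6.93" --pt "-0.0014 0.0001 0.0024 -4.79 0.24 8.31" --pt "-0.0016 0.0001 0.0028 -5.59 0.28 9.7" --pt "-0.0018 0.0001 0.0032 -6.39 0.32 11.09"

```text
t: 4.1
ee_pos: [0.5645, 0.1039, 0.1362]
ee_rot: [[0.418, 0.761, 0.497], [0.883, -0.468, -0.026], [0.213, 0.45, -0.867]]
wrist_force: [-0.4, 0.0, -1.3]
gripper_width: 0.0602
```

```bash
cat >> look.py <<'E'
def rel():
    s=st(); p=s["ee_pos"]; R=s["ee_rot"]; x=R[:,0]
    print("h",round(83.3+1000*(p-LID)@JZ,2),"off",np.round([1000*(p-LID)@XJ,1000*(p-LID)@YJ],2),"ang",round(np.degrees(np.arctan2(x@YJ,x@XJ)),1),"tilt err",np.round(R[:,2]+JZ,3),"Faxial",round(float(s["wrist_force"]@JZ),1))
    return s
E
python3 -c "
from look import *
rel()"
```

```text
t 4.1 q [0.07, 0.07, -0.72, 0.26, -0.06, 0.55] p [0.5645, 0.1039, 0.1362] F [-0.4, 0.0, -1.3] M [0.04, 0.49, -0.0] w 0.0602
h 99.93 off [-0.57 -0.16] ang 64.6 tilt err [-0.002 -0.001 -0.001] Faxial -0.9
```

jog_arm --pt "-0.0002 0 0.0004 -0.8 0.04 1.39" --pt "-0.0005 0 0.0008 -1.6 0.08 2.77" --pt "-0.0007 0 0.0012 -2.4 0.12 4.16" --pt "-0.0009 0 0.0016 -3.2 0.16 5.54" --pt "-0.0012 0.0001 0.002 -3.99 0.2 6.93" --pt "-0.0014 0.0001 0.0024 -4.79 0.24 8.31" --pt "-0.0016 0.0001 0.0028 -5.59 0.28 9.7" --pt "-0.0018 0.0001 0.0032 -6.39 0.32 11.09"

```text
t: 4.9
ee_pos: [0.5624, 0.1037, 0.1391]
ee_rot: [[-0.499, 0.709, 0.498], [0.808, 0.589, -0.028], [-0.313, 0.388, -0.867]]
wrist_force: [-0.2, -0.6, -1.1]
gripper_width: 0.0603
```

```bash
python3 -c "
from look import *
rel()
d=snap('e')
a=d['top']['img'][120:220,170:270];b=d['scene']['img'][150:250,240:340]
cv2.imwrite('pics/e2.png',np.hstack([cv2.resize(x,(400,400),interpolation=cv2.INTER_CUBIC) for x in(a,b)]))"
```

```text
t 4.9 q [0.07, 0.07, -0.72, 0.26, -0.06, -0.57] p [0.5624, 0.1037, 0.1391] F [-0.2, -0.6, -1.1] M [-0.14, 0.6, -0.13] w 0.0603
h 103.5 off [-0.95 -0.4 ] ang 128.6 tilt err [-0.001 -0.003 -0.001] Faxial -0.9
```

View pics/e2.png

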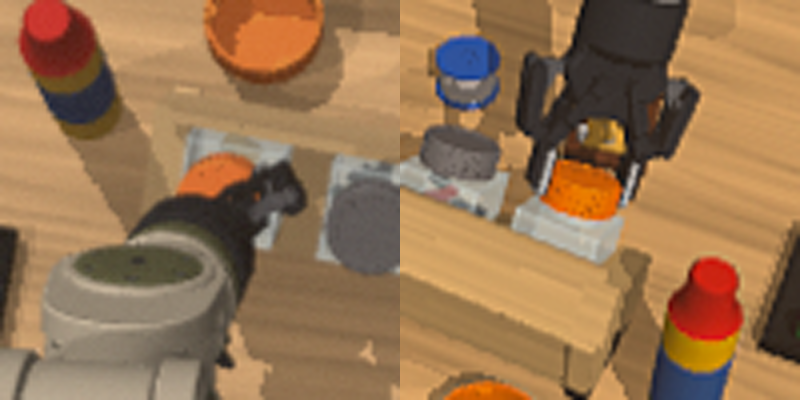

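The scene view shows both fingers holding the orange lid (580,190), which has risen clear of the shoulder. I'll keep turning.

jog_arm --pt "-0.0002 0 0.0004 -0.8 0.04 1.39" --pt "-0.0005 0 0.0008 -1.6 0.08 2.77" --pt "-0.0007 0 0.0012 -2.4 0.12 4.16" --pt "-0.0009 0 0.0016 -3.2 0.16 5.54" --pt "-0.0012 0.0001 0.002 -3.99 0.2 6.93" --pt "-0.0014 0.0001 0.0024 -4.79 0.24 8.31" --pt "-0.0016 0.0001 0.0028 -5.59 0.28 9.7" --pt "-0.0018 0.0001 0.0032 -6.39 0.32 11.09"

```text
t: 5.8
ee_pos: [0.5607, 0.1036, 0.1424]
ee_rot: [[-0.855, -0.135, 0.5], [-0.172, 0.985, -0.027], [-0.489, -0.109, -0.865]]
wrist_force: [-1.3, -1.9, -0.4]
gripper_width: 0.0604
```

jog_arm --pt "-0.0002 0 0.0004 -0.8 0.04 1.39" --pt "-0.0005 0 0.0008 -1.6 0.08 2.77" --pt "-0.0007 0 0.0012 -2.4 0.12 4.16" --pt "-0.0009 0 0.0016 -3.2 0.16 5.54" --pt "-0.0009 0 0.0016 -3.2 0.16 5.54"

```text
t: 6.3
ee_pos: [0.5604, 0.1039, 0.1445]
ee_rot: [[-0.655, -0.565, 0.502], [-0.664, 0.747, -0.026], [-0.361, -0.35, -0.864]]
wrist_force: [0.1, -1.5, -0.8]
gripper_width: 0.0607
```

```bash
python3 -c "
from look import *
rel()"
```

```text
t 6.3 q [0.07, 0.05, -0.72, 0.27, -0.06, -2.23] p [0.5604, 0.1039, 0.1445] F [0.1, -1.5, -0.8] M [-0.28, 0.39, -0.11] w 0.0607
h 109.17 off [ 0.04 -0.36] ang -135.9 tilt err [ 0.003 -0.     0.002] Faxial -0.8
```

jog_arm --pt "-0.0015 0 0.0026 0 0 0" --pt "-0.003 0.0001 0.0052 0 0 0" --pt "-0.005 0.0002 0.0087 0 0 0" --pt "-0.0075 0.0004 0.013 0 0 0" --pt "-0.01 0.0005 0.0173 0 0 0" --pt "-0.01 0.0005 0.0173 0 0 0"

```text
t: 6.9
ee_pos: [0.5503, 0.1048, 0.1626]
ee_rot: [[-0.653, -0.567, 0.503], [-0.666, 0.745, -0.025], [-0.361, -0.351, -0.864]]
wrist_force: [1.0, -0.6, -0.6]
gripper_width: 0.0606
```

```bash
python3 -c "
from look import *
rel()
d=snap('f')
a=d['top']['img'][120:220,170:270];b=d['scene']['img'][150:250,240:340]
cv2.imwrite('pics/f2.png',np.hstack([cv2.resize(x,(400,400),interpolation=cv2.INTER_CUBIC) for x in(a,b)]))"
```

```text
t 6.9 q [0.08, 0.01, -0.71, 0.32, -0.06, -2.23] p [0.5503, 0.1048, 0.1626] F [1.0, -0.6, -0.6] M [0.01, 0.44, -0.01] w 0.0606
h 129.85 off [0.28 0.03] ang -135.7 tilt err [0.003 0.    0.002] Faxial -1.0
```

View pics/f2.png

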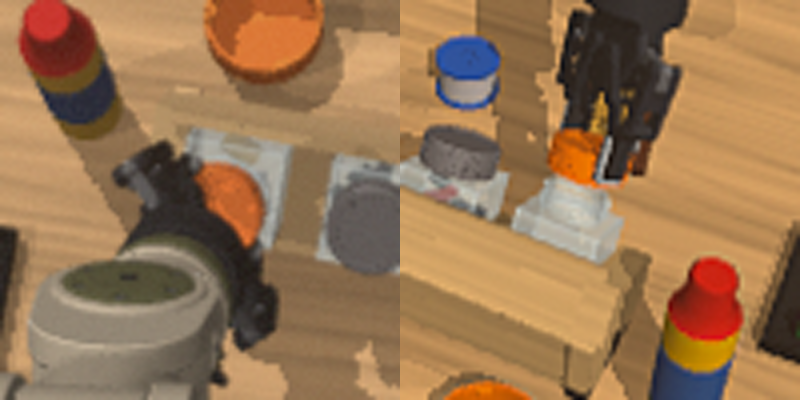

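The lid is free: the scene view shows the bare neck at (578,200) with the lid above it at (580,155). I'll carry it to the tray.

```bash
python3 -c "
from look import *
plan([.48,.15,.30],RD(-90)); plan([.465,.361,.12],RD(-90))
d=load('a')
for n,ps in (('top',[(107,169),(173,178),(166,223),(99,215)]),): pass
# screwdriver green handle ends
for z in (.016,): print(plane(d['top'],(150.6,181.9),z),plane(d['scene'],(351.3,234.3),z))
"
```

```text
t 7.0 q [0.08, 0.01, -0.71, 0.32, -0.06, -2.23] p [0.5502, 0.1047, 0.1619] F [-0.3, 0.6, -0.7] M [-0.03, 0.52, 0.04] w 0.0603
delta [-0.0702, 0.0453, 0.1381] rot5 [-2.272, 5.786, 9.49] deg 56.7
t 7.0 q [0.08, 0.01, -0.71, 0.32, -0.06, -2.23] p [0.5502, 0.1047, 0.1619] F [-0.3, 0.6, -0.7] M [-0.03, 0.52, 0.04] w 0.0603
delta [-0.0852, 0.2563, -0.0419] rot5 [-2.272, 5.786, 9.49] deg 56.7
[0.53233695 0.32625544 0.016     ] [0.53157105 0.32547022 0.016     ]
```

jog_arm --pt "-0.012 0.0005 0.021 0 0 0" --pt "-0.026 0.001 0.045 0 0 0" --pt "-0.04 0.01 0.075 -0.3 0.8 1.3" --pt "-0.05 0.025 0.1 -0.6 1.55 2.5" --pt "-0.06 0.045 0.12 -0.95 2.4 3.9" --pt "-0.07 0.07 0.13 -1.3 3.25 5.3" --pt "-0.075 0.1 0.13 -1.6 4.1 6.7" --pt "-0.08 0.13 0.13 -1.95 4.95 8.1"

```text
t: 7.8
ee_pos: [0.4705, 0.2354, 0.2927]
ee_rot: [[-0.116, -0.991, 0.074], [-0.993, 0.118, 0.023], [-0.031, -0.071, -0.997]]
wrist_force: [0.4, -0.5, -0.2]
gripper_width: 0.0605
```

```bash
python3 -c "
from look import *
plan([.462,.361,.09],RD(-90))"
```

```text
t 7.8 q [0.31, 0.15, -0.08, 1.26, -0.0, -2.71] p [0.4705, 0.2354, 0.2927] F [0.4, -0.5, -0.2] M [-0.05, 0.03, -0.0] w 0.0605
delta [-0.0085, 0.1256, -0.2027] rot5 [-0.31, 0.833, 1.342] deg 8.0
```

jog_arm --pt "-0.003 0.03 -0.01 -0.1 0.25 0.4" --pt "-0.006 0.065 -0.03 -0.2 0.55 0.9" --pt "-0.0085 0.1 -0.06 -0.31 0.83 1.34" --pt "-0.0085 0.1256 -0.1 -0.31 0.83 1.34" --pt "-0.0085 0.1256 -0.14 -0.31 0.83 1.34" --pt "-0.0085 0.1256 -0.18 -0.31 0.83 1.34" --pt "-0.0085 0.1256 -0.21 -0.31 0.83 1.34" --pt "-0.0085 0.1256 -0.235 -0.31 0.83 1.34"

```text
t: 8.6
ee_pos: [0.4607, 0.3598, 0.0538]
ee_rot: [[-0.004, -1.0, -0.001], [-1.0, 0.004, -0.001], [0.001, 0.001, -1.0]]
wrist_force: [0.5, -0.2, -0.2]
gripper_width: 0.0603
```

jog_arm --pt "0 0 0 0 0 0" --pt "0 0 0 0 0 0"

```text
t: 8.8
ee_pos: [0.4616, 0.3601, 0.0564]
ee_rot: [[-0.004, -1.0, -0.0], [-1.0, 0.004, -0.0], [0.0, 0.0, -1.0]]
wrist_force: [-0.0, -0.3, -0.3]
gripper_width: 0.0607
```

```bash
python3 -c "
from look import *
plan([.462,.361,.030],RD(-90))
d=snap('g')
a=d['top']['img'][150:250,80:180];b=d['scene']['img'][170:270,310:410]
cv2.imwrite('pics/g2.png',np.hstack([cv2.resize(x,(400,400),interpolation=cv2.INTER_CUBIC) for x in(a,b)]))"
```

```text
t 8.8 q [0.53, 0.47, -0.24, 0.86, -0.0, -2.61] p [0.4616, 0.3601, 0.0564] F [-0.0, -0.3, -0.3] M [0.03, -0.02, 0.02] w 0.0607
delta [0.0004, 0.0009, -0.0264] rot5 [0.005, -0.003, 0.046] deg 0.2
```

View pics/g2.png

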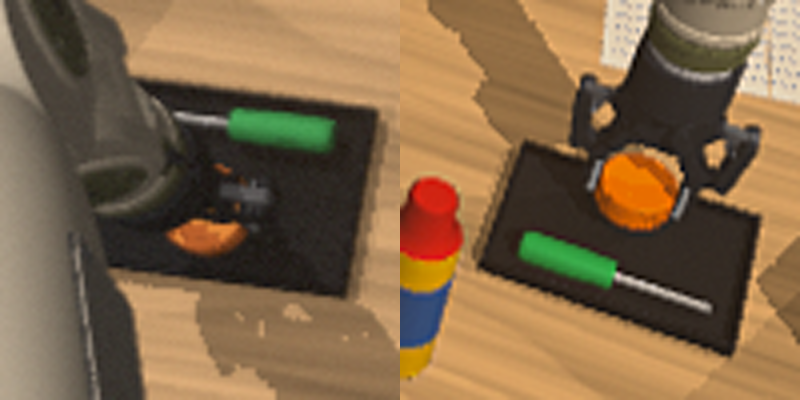

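Run:
```python
from look import *
d=load("g"); s=robot.observe(); p=s["ee_pos"]
ims=[]
for n,(x,y,w) in(("top",(105,180,50)),("scene",(345,195,50))):
    im=cv2.resize(d[n]["img"][y:y+w,x:x+w],(400,400),interpolation=cv2.INTER_CUBIC); im2=im.copy()
    def P(q): return tuple(int(v) for v in (proj(d[n],q)-[x,y]+.5)*8)
    t=np.linspace(0,2*np.pi,60)
    for h,col in((-.0023,(0,255,0)),(-.0248,(255,255,0))):
        cv2.polylines(im2,[np.array([P(p+[.031*np.cos(a),.031*np.sin(a),h]) for a in t])],True,col,1)
    ims.append(np.vstack([im,im2]))
cv2.imwrite("pics/g3.png",cv2.resize(np.hstack(ims),(600,600)))
```

```text
(no output)
```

View pics/g3.png

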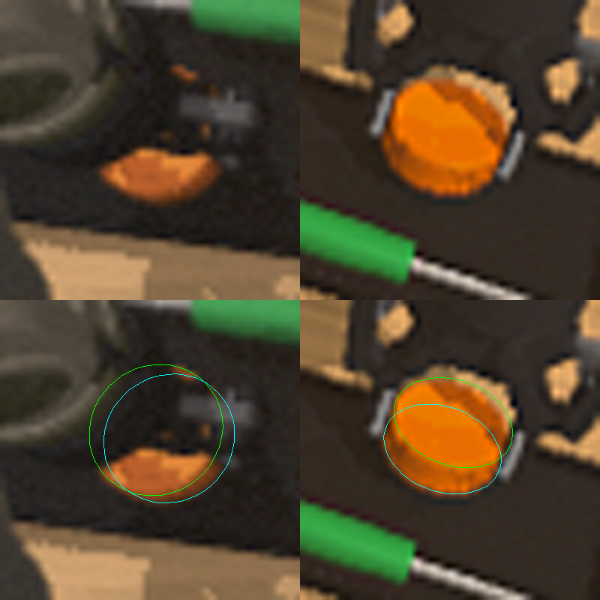

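The overlay matches an upright lid in the jaws, over the tray's free half. Now lowering it.

jog_arm --pt "0 0.0005 -0.01 0 0 0" --pt "0 0.0005 -0.02 0 0 0" --pt "0 0.0005 -0.0245 0 0 0" --pt "0 0.0005 -0.0255 0 0 0" --pt "0 0.0005 -0.0255 0 0 0"

```text
t: 9.4
ee_pos: [0.4614, 0.3605, 0.0307]
ee_rot: [[-0.004, -1.0, 0.0], [-1.0, 0.004, -0.0], [0.0, -0.0, -1.0]]
wrist_force: [0.4, -0.2, -0.9]
gripper_width: 0.0607
```

jog_arm --pt "0 0 -0.001 0 0 0" --pt "0 0 -0.001 0 0 0"

```text
t: 9.6
ee_pos: [0.4618, 0.3607, 0.0301]
ee_rot: [[-0.004, -1.0, 0.001], [-1.0, 0.004, 0.0], [-0.0, -0.001, -1.0]]
wrist_force: [0.1, 0.3, -0.1]
gripper_width: 0.0608
```

jog_arm --pt "0 0 -0.001 0 0 0" --pt "0 0 -0.001 0 0 0"

```text
t: 9.8
ee_pos: [0.4617, 0.3607, 0.0291]
ee_rot: [[-0.004, -1.0, 0.001], [-1.0, 0.004, 0.0], [-0.0, -0.001, -1.0]]
wrist_force: [0.2, 0.9, -0.2]
gripper_width: 0.0606
```

jog_arm --pt "0 0 -0.001 0 0 0" --pt "0 0 -0.001 0 0 0"

```text
t: 10.0
ee_pos: [0.4618, 0.3608, 0.0286]
ee_rot: [[-0.004, -1.0, 0.001], [-1.0, 0.004, 0.0], [-0.0, -0.001, -1.0]]
wrist_force: [-0.7, -0.6, 4.9]
gripper_width: 0.0605
```

jog_arm --pt "0 0 -0.001 0 0 0" --pt "0 0 -0.001 0 0 0"

```text
t: 10.2
ee_pos: [0.4618, 0.3608, 0.0285]
ee_rot: [[-0.004, -1.0, 0.001], [-1.0, 0.004, 0.001], [-0.001, -0.001, -1.0]]
wrist_force: [-3.3, -3.0, 11.3]
gripper_width: 0.0603
```

```bash
python3 -c "
from look import *
st()"
```

```text
t 10.2 q [0.53, 0.5, -0.27, 0.8, -0.0, -2.61] p [0.4618, 0.3608, 0.0285] F [-3.3, -3.0, 11.3] M [-0.32, 0.67, 0.06] w 0.0603
```

jog_arm --pt "0 0 0.001 0 0 0" --pt "0 0 0.001 0 0 0" --pt "0 0 0.001 0 0 0" --pt "0 0 0.001 0 0 0" --gripper 0.9

```text
t: 10.6
ee_pos: [0.4616, 0.3606, 0.0277]
ee_rot: [[-0.004, -1.0, 0.0], [-1.0, 0.004, -0.0], [0.0, -0.0, -1.0]]
wrist_force: [-0.2, -0.1, -0.0]
gripper_width: 0.0811
```

jog_arm --pt "0 0 0.005 0 0 0" --pt "0 0 0.015 0 0 0" --pt "0 0 0.04 0 0 0" --pt "0 0 0.08 0 0 0" --pt "0 0 0.13 0 0 0" --pt "-0.01 -0.02 0.17 0 0 0" --pt "-0.02 -0.06 0.21 0 0 0" --pt "-0.03 -0.1 0.23 0 0 0"

```text
t: 11.4
ee_pos: [0.4329, 0.2634, 0.2604]
ee_rot: [[-0.002, -1.0, 0.006], [-1.0, 0.002, 0.002], [-0.002, -0.006, -1.0]]
wrist_force: [2.0, 0.4, -0.3]
gripper_width: 0.0812
```

```bash
python3 -c "
from look import *
st()
d=snap('h')
a=d['top']['img'][150:250,80:180];b=d['scene']['img'][170:270,310:410]
cv2.imwrite('pics/h2.png',np.hstack([cv2.resize(x,(400,400),interpolation=cv2.INTER_CUBIC) for x in(a,b)]))
plan([.42,-.15,.30],RD(-30)); plan([.42,-.15,.30],RD(150))"
```

```text
t 11.4 q [0.39, 0.17, -0.12, 1.27, -0.0, -2.75] p [0.4329, 0.2634, 0.2604] F [2.0, 0.4, -0.3] M [-0.0, -0.06, 0.02] w 0.0812
t 11.5 q [0.38, 0.17, -0.13, 1.27, -0.0, -2.75] p [0.4326, 0.2607, 0.2619] F [0.2, -0.1, 1.2] M [0.04, -0.01, 0.04] w 0.081
delta [-0.0126, -0.4107, 0.0381] rot5 [-0.059, 0.065, 12.08] deg 60.4
t 11.5 q [0.38, 0.17, -0.13, 1.27, -0.0, -2.75] p [0.4326, 0.2607, 0.2619] F [0.2, -0.1, 1.2] M [0.04, -0.01, 0.04] w 0.081
delta [-0.0126, -0.4107, 0.0381] rot5 [0.074, 0.068, -23.92] deg 119.6
```

View pics/h2.png

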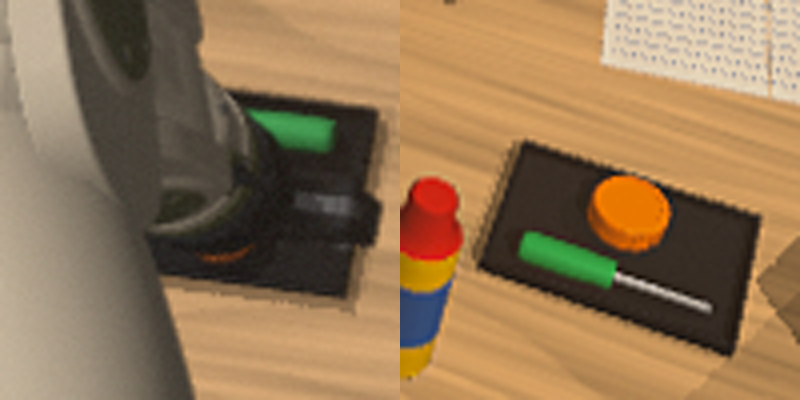

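The lid lies flat at (630,210) in the tray beside the screwdriver, which has not moved. Next the adapter.

jog_arm --pt "0 -0.035 0.02 0 0 -1.6" --pt "0 -0.08 0.035 0 0 -3.3" --pt "0 -0.125 0.035 0 0 -5.0" --pt "0 -0.17 0.035 0 0 -6.7" --pt "0 -0.215 0.035 0 0 -8.4" --pt "0 -0.26 0.035 0 0 -10.1" --pt "0 -0.305 0.035 0 0 -11.8" --pt "0 -0.35 0.035 0 0 -13.5" --gripper -0.05

```text
t: 12.3
ee_pos: [0.4322, -0.0883, 0.292]
ee_rot: [[-0.928, -0.374, 0.001], [-0.374, 0.928, -0.001], [-0.001, -0.001, -1.0]]
wrist_force: [0.9, 0.5, -0.5]
gripper_width: 0.0406
```

```bash
python3 -c "
from look import *
plan([.4527,-.38,.22],RD(149.7))"
```

```text
t 12.3 q [-0.38, 0.04, -0.2, 1.33, -0.0, -2.34] p [0.4322, -0.0883, 0.292] F [0.9, 0.5, -0.5] M [0.02, -0.05, -0.01] w 0.0406
delta [0.0205, -0.2917, -0.072] rot5 [0.013, 0.011, -10.447] deg 52.2
```

jog_arm --pt "0 -0.04 0 0 0 -1.6" --pt "0.002 -0.085 0 0 0 -3.2" --pt "0.005 -0.13 0 0 0 -4.8" --pt "0.008 -0.175 0 0 0 -6.4" --pt "0.012 -0.22 0 0 0 -8.0" --pt "0.016 -0.26 -0.01 0 0 -9.5" --pt "0.0205 -0.2917 -0.04 0 0 -10.45" --pt "0.0205 -0.2917 -0.072 0 0 -10.45"

```text
t: 13.1
ee_pos: [0.4539, -0.3833, 0.2189]
ee_rot: [[-0.863, 0.504, 0.002], [0.504, 0.863, -0.004], [-0.004, -0.002, -1.0]]
wrist_force: [0.9, 0.6, 0.4]
gripper_width: 0.0404
```

jog_arm --pt "0 0 -0.03 0 0 0" --pt "0 0 -0.06 0 0 0" --pt "0 0 -0.08 0 0 0" --pt "0 0 -0.08 0 0 0"

```text
t: 13.5
ee_pos: [0.4515, -0.3766, 0.1362]
ee_rot: [[-0.866, 0.499, -0.005], [0.499, 0.866, 0.004], [0.006, 0.001, -1.0]]
wrist_force: [-0.4, 0.2, -0.2]
gripper_width: 0.0408
```

Run:
```python
from look import *
d=snap('i'); plan([.4527,-.38,.0475],RD(149.7)); s=robot.observe();p=s["ee_pos"];R=s["ee_rot"]
ims=[]
for n,(x,y,w) in(("top",(350,190,80)),("scene",(140,100,80))):
    im=cv2.resize(d[n]["img"][y:y+w,x:x+w],(400,400),interpolation=cv2.INTER_CUBIC)
    def P(q): return tuple(int(v) for v in (proj(d[n],q)-[x,y]+.5)*5)
    for q,c in((p+R[:,2]*.02+R[:,0]*.02,(255,0,255)),(p+R[:,2]*.02-R[:,0]*.02,(255,255,0)),(np.array([.4527,-.38,.042]),(0,255,0))): cv2.circle(im,P(q),2,c,-1)
    ims.append(im)
cv2.imwrite("pics/i2.png",np.hstack(ims))
```

```text
t 13.6 q [-0.83, 0.4, -0.12, 1.05, -0.0, -1.88] p [0.4531, -0.3783, 0.1398] F [0.7, 0.3, 0.5] M [-0.02, 0.0, 0.04] w 0.041
delta [-0.0004, -0.0017, -0.0923] rot5 [0.003, -0.006, -0.068] deg 0.3
```

View pics/i2.png

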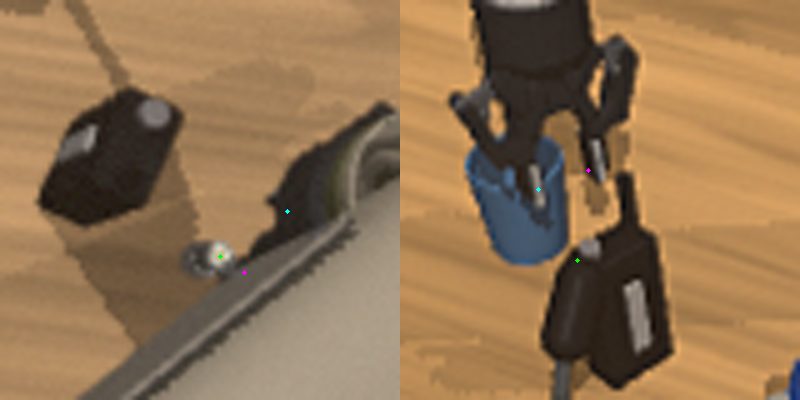

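jog_arm --pt "0 -0.0015 -0.025 0 0 0" --pt "0 -0.0015 -0.05 0 0 0" --pt "0 -0.0015 -0.07 0 0 0" --pt "0 -0.0015 -0.085 0 0 0" --pt "0 -0.0015 -0.085 0 0 0" --pt "0 -0.0015 -0.085 0 0 0"

```text
t: 14.2
ee_pos: [0.4537, -0.3807, 0.0562]
ee_rot: [[-0.866, 0.5, 0.001], [0.5, 0.866, -0.002], [-0.002, -0.001, -1.0]]
wrist_force: [0.3, 0.4, 0.2]
gripper_width: 0.0405
```

Run:
```python
from look import *
plan([.4527,-.38,.0475],RD(149.7)); d=snap('j')
a=d['top']['img'][200:270,350:440];b=d['scene']['img'][100:170,140:230]
cv2.imwrite('pics/j2.png',np.hstack([cv2.resize(x,(400,311),interpolation=cv2.INTER_CUBIC) for x in(a,b)]))
```

```text
t 14.2 q [-0.83, 0.48, -0.23, 0.87, -0.0, -1.88] p [0.4537, -0.3807, 0.0562] F [0.3, 0.4, 0.2] M [-0.02, -0.03, 0.02] w 0.0405
delta [-0.001, 0.0007, -0.0087] rot5 [0.025, 0.014, -0.066] deg 0.4
```

View pics/j2.png

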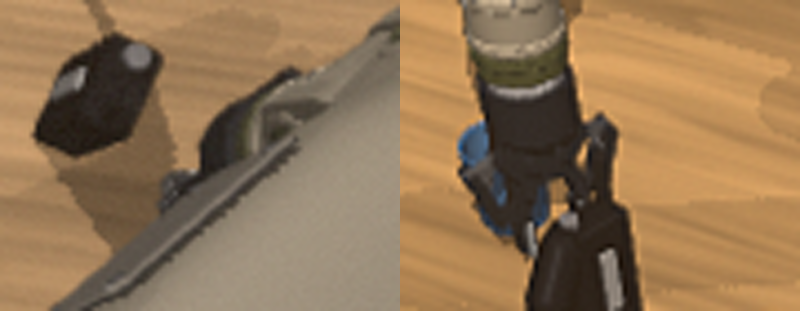

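jog_arm --pt "-0.0008 0.0005 -0.0045 0 0 0" --pt "-0.0008 0.0005 -0.0085 0 0 0" --pt "-0.0008 0.0005 -0.0085 0 0 0"

```text
t: 14.6
ee_pos: [0.4517, -0.3792, 0.0457]
ee_rot: [[-0.866, 0.5, -0.001], [0.5, 0.866, -0.0], [0.001, -0.0, -1.0]]
wrist_force: [0.3, 0.0, -0.2]
gripper_width: 0.0406
```

jog_arm --pt "0 0 0 0 0 0" --pt "0 0 0 0 0 0" --pt "0 0 0 0 0 0" --pt "0 0 0 0 0 0" --pt "0 0 0 0 0 0" --gripper -1

```text
t: 15.1
ee_pos: [0.4521, -0.3796, 0.0462]
ee_rot: [[-0.866, 0.5, -0.0], [0.5, 0.866, -0.001], [-0.0, -0.001, -1.0]]
wrist_force: [0.1, 0.1, 0.4]
gripper_width: 0.0139
```

Run:
```python
from look import *
st()
```

```text
t 15.1 q [-0.83, 0.48, -0.24, 0.84, -0.0, -1.88] p [0.4521, -0.3796, 0.0462] F [0.1, 0.1, 0.4] M [-0.05, -0.04, -0.03] w 0.0139
```

jog_arm --pt "0 0 0.005 0 0 0" --pt "0 0 0.02 0 0 0" --pt "0 0 0.05 0 0 0" --pt "0 0 0.1 0 0 0" --pt "0 0 0.15 0 0 0" --pt "0 0 0.2 0 0 0" --pt "0 0 0.25 0 0 0" --pt "0 0 0.25 0 0 0"

```text
t: 15.9
ee_pos: [0.4539, -0.3815, 0.3049]
ee_rot: [[-0.866, 0.5, 0.009], [0.499, 0.866, -0.011], [-0.013, -0.005, -1.0]]
wrist_force: [0.3, -1.5, -0.4]
gripper_width: 0.0139
```

Run:
```python
from look import *
s=st(); d=snap('k'); p=s["ee_pos"]
print(proj(d['scene'],p),proj(d['top'],p))
u=proj(d['scene'],p).astype(int)
a=d['top']['img'][190:280,340:440];b=d['scene']['img'][u[1]-45:u[1]+45,u[0]-50:u[0]+50]
cv2.imwrite('pics/k2.png',np.hstack([cv2.resize(x,(400,360),interpolation=cv2.INTER_CUBIC) for x in(a,b)]))
```

```text
t 15.9 q [-0.83, 0.33, 0.19, 1.41, -0.0, -1.88] p [0.4539, -0.3815, 0.3049] F [0.3, -1.5, -0.4] M [-0.02, -0.01, 0.06] w 0.0139
[162.6842664   90.11117791] [433.60925359 229.65652138]
```

View pics/k2.png

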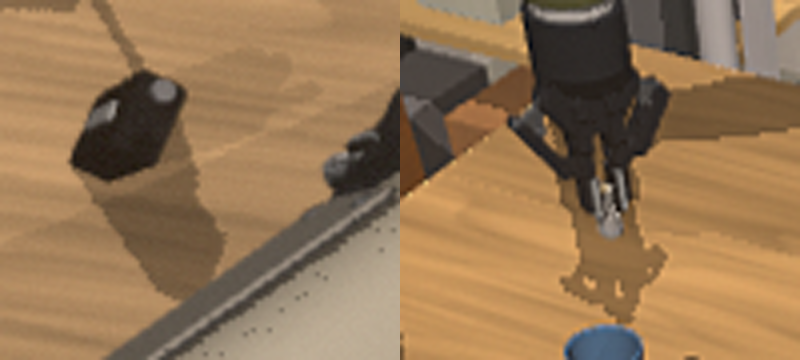

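The adapter hangs upright from the fingertips at (612,215) in the scene crop; the radio and mug have not moved.

Run:
```python
from look import *
for a in (147,153,): plan(H(190),RT(a))
print(H(121))
```

```text
t 16.0 q [-0.83, 0.34, 0.18, 1.41, -0.0, -1.88] p [0.4525, -0.38, 0.2981] F [0.1, -0.1, -1.9] M [0.03, 0.01, -0.05] w 0.0137
delta [0.0675, 0.4863, -0.0836] rot5 [0.048, -5.977, -1.146] deg 30.4
t 16.0 q [-0.83, 0.34, 0.18, 1.41, -0.0, -1.88] p [0.4525, -0.38, 0.2981] F [0.1, -0.1, -1.9] M [0.03, 0.01, -0.05] w 0.0137
delta [0.0675, 0.4863, -0.0836] rot5 [-0.268, -5.964, 0.026] deg 29.9
[0.55447414 0.10455368 0.15474916]
```

jog_arm --pt "0 0.03 0.01 0 0 0" --pt "0 0.075 0.02 0 0 0" --pt "0 0.12 0.02 0 -0.5 0" --pt "0 0.165 0.02 0 -1.2 0" --pt "0 0.21 0.02 -0.1 -2.0 0" --pt "0 0.255 0.02 -0.1 -2.9 0" --pt "0 0.3 0.02 -0.15 -3.8 0" --pt "0 0.345 0.015 -0.2 -4.6 0"

```text
t: 16.8
ee_pos: [0.4508, -0.0328, 0.3095]
ee_rot: [[-0.795, 0.464, 0.392], [0.498, 0.867, -0.017], [-0.347, 0.181, -0.92]]
wrist_force: [0.7, -0.0, 1.1]
gripper_width: 0.0137
```

Run:
```python
from look import *
plan(H(180),RT(153))
```

```text
t 16.8 q [-0.32, -0.25, -0.49, 0.94, 0.11, -1.34] p [0.4508, -0.0328, 0.3095] F [0.7, -0.0, 1.1] M [0.04, 0.43, 0.03] w 0.0137
delta [0.0743, 0.1388, -0.1036] rot5 [-0.117, -1.382, 0.018] deg 6.9
```

jog_arm --pt "0.01 0.035 -0.005 -0.05 -0.6 0" --pt "0.025 0.075 -0.02 -0.12 -1.38 0.02" --pt "0.045 0.11 -0.045 -0.12 -1.38 0.02" --pt "0.06 0.139 -0.07 -0.12 -1.38 0.02" --pt "0.0743 0.139 -0.1 -0.12 -1.38 0.02" --pt "0.0743 0.139 -0.1036 -0.12 -1.38 0.02" --pt "0.0743 0.139 -0.1036 -0.12 -1.38 0.02"

```text
t: 17.5
ee_pos: [0.5239, 0.1044, 0.2041]
ee_rot: [[-0.752, 0.439, 0.492], [0.491, 0.871, -0.027], [-0.441, 0.222, -0.87]]
wrist_force: [-0.3, -0.0, -1.0]
gripper_width: 0.0135
```

Run:
```python
from look import *
d=snap('l'); rel(); plan(H(121),RT(153)); s=robot.observe(); p=s["ee_pos"]
M=LID+JZ*.0087
ims=[]
for n,(x,y,w) in(("top",(200,140,60)),("scene",(255,150,60))):
    im=cv2.resize(d[n]["img"][y:y+w,x:x+w],(400,400),interpolation=cv2.INTER_CUBIC); im2=im.copy()
    def P(q): return tuple(int(v) for v in (proj(d[n],q)-[x,y]+.5)*400/w)
    t=np.linspace(0,2*np.pi,60)
    cv2.polylines(im2,[np.array([P(M+.021*(np.cos(a)*XJ+np.sin(a)*YJ)) for a in t])],True,(255,0,255),1)
    cv2.polylines(im2,[np.array([P(M+.027*(np.cos(a)*XJ+np.sin(a)*YJ)) for a in t])],True,(255,0,0),1)
    z=s["ee_rot"][:,2]
    cv2.polylines(im2,[np.array([P(p+z*.0462+.010*(np.cos(a)*XJ+np.sin(a)*YJ)) for a in t])],True,(0,255,0),1)
    ims.append(np.vstack([im,im2]))
cv2.imwrite("pics/l2.png",cv2.resize(np.hstack(ims),(600,600)))
```

```text
t 17.6 q [0.08, -0.09, -0.68, 0.46, -0.07, -0.99] p [0.5259, 0.104, 0.2076] F [-0.2, 0.2, -0.2] M [-0.05, 0.47, -0.0] w 0.0139
h 181.0 off [ 1.73 -1.96] ang 153.1 tilt err [-0.002 -0.001 -0.001] Faxial -0.1
t 17.6 q [0.08, -0.09, -0.68, 0.46, -0.07, -0.99] p [0.5259, 0.104, 0.2076] F [-0.2, 0.2, -0.2] M [-0.05, 0.47, -0.0] w 0.0139
delta [0.0286, 0.0005, -0.0528] rot5 [0.02, -0.022, -0.002] deg 0.1
```

View pics/l2.png

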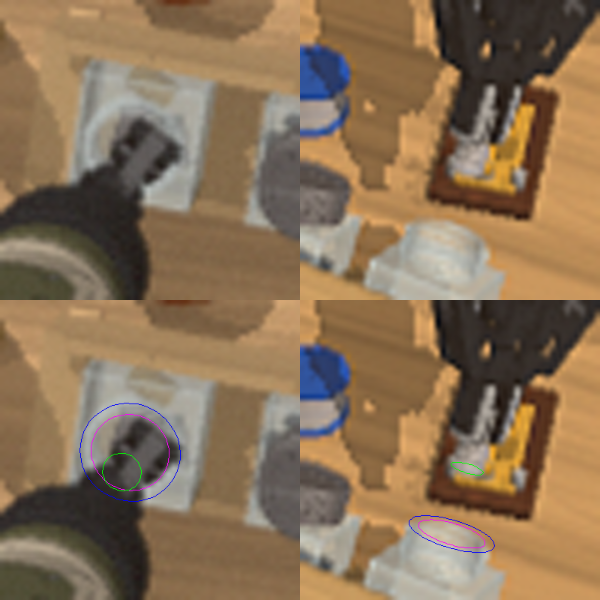

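jog_arm --pt "0.005 0.0005 -0.009 0 0 0" --pt "0.01 0.0005 -0.018 0 0 0" --pt "0.0145 0.0005 -0.027 0 0 0" --pt "0.0185 0.0005 -0.035 0 0 0" --pt "0.0185 0.0005 -0.035 0 0 0" --pt "0.0185 0.0005 -0.035 0 0 0"

```text
t: 18.2
ee_pos: [0.5446, 0.1049, 0.1719]
ee_rot: [[-0.749, 0.438, 0.497], [0.491, 0.871, -0.026], [-0.444, 0.224, -0.867]]
wrist_force: [0.6, 0.6, -0.0]
gripper_width: 0.0135
```

Run:
```python
from look import *
rel();plan(H(121),RT(153));
```

```text
t 18.2 q [0.08, -0.01, -0.7, 0.36, -0.07, -0.99] p [0.5446, 0.1049, 0.1719] F [0.6, 0.6, -0.0] M [0.01, 0.54, 0.01] w 0.0135
h 140.78 off [ 0.04 -0.14] ang 153.1 tilt err [-0.002 -0.001 -0.001] Faxial -0.3
t 18.2 q [0.08, -0.01, -0.7, 0.36, -0.07, -0.99] p [0.5446, 0.1049, 0.1719] F [0.6, 0.6, -0.0] M [0.01, 0.54, 0.01] w 0.0135
delta [0.0099, -0.0004, -0.0172] rot5 [0.019, -0.028, -0.009] deg 0.2
```

jog_arm --pt "0.003 -0.0002 -0.005 0 0 0" --pt "0.006 -0.0003 -0.0103 0 0 0" --pt "0.0085 -0.0004 -0.0147 0 0 0" --pt "0.0099 -0.0004 -0.0172 0 0 0" --pt "0.0099 -0.0004 -0.0172 0 0 0" --pt "0.0099 -0.0004 -0.0172 0 0 0"

```text
t: 18.8
ee_pos: [0.5546, 0.1046, 0.1552]
ee_rot: [[-0.749, 0.437, 0.498], [0.491, 0.871, -0.026], [-0.445, 0.225, -0.867]]
wrist_force: [0.1, -0.3, 0.1]
gripper_width: 0.0135
```

Run:
```python
from look import *
rel(); d=snap('m')
a=d['top']['img'][135:195,200:260];b=d['scene']['img'][160:220,255:315]
cv2.imwrite('pics/m2.png',np.hstack([cv2.resize(x,(400,400),interpolation=cv2.INTER_CUBIC) for x in(a,b)]))
```

```text
t 18.8 q [0.08, 0.03, -0.71, 0.31, -0.06, -0.99] p [0.5546, 0.1046, 0.1552] F [0.1, -0.3, 0.1] M [0.02, 0.52, -0.05] w 0.0135
h 121.3 off [0.37 0.1 ] ang 153.1 tilt err [-0.001 -0.001 -0.001] Faxial 0.0
```

View pics/m2.png

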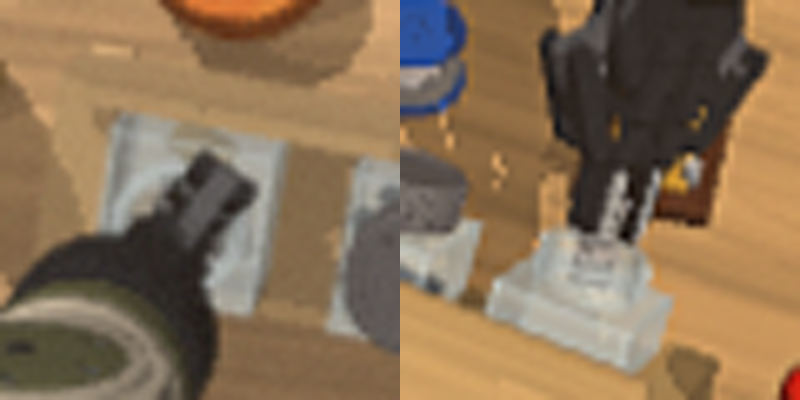

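The adapter's lower part is inside the clear neck (600,260) with no contact force, so I'm releasing it.

jog_arm --pt "0 0 0 0 0 0" --pt "0 0 0 0 0 0" --pt "0 0 0 0 0 0" --pt "0 0 0 0 0 0" --pt "0 0 0 0 0 0" --pt "0 0 0 0 0 0" --gripper 0

```text
t: 19.5
ee_pos: [0.5547, 0.1046, 0.1554]
ee_rot: [[-0.749, 0.437, 0.498], [0.491, 0.871, -0.026], [-0.445, 0.225, -0.867]]
wrist_force: [-0.4, -0.3, 0.1]
gripper_width: 0.0425
```

jog_arm --pt "-0.005 0 0.009 0 0 0" --pt "-0.015 0 0.026 0 0 0" --pt "-0.03 0 0.052 0 0 0" --pt "-0.05 0 0.087 0 0 0" --pt "-0.075 0.005 0.12 0 0.5 0" --pt "-0.1 0.02 0.14 0 1 0" --pt "-0.12 0.05 0.15 0 1.8 0" --pt "-0.13 0.09 0.16 0 2.6 0"

```text
t: 20.3
ee_pos: [0.4228, 0.1944, 0.3182]
ee_rot: [[-0.828, 0.478, 0.291], [0.493, 0.87, -0.027], [-0.266, 0.122, -0.956]]
wrist_force: [0.9, -0.2, 1.3]
gripper_width: 0.0426
```

jog_arm --pt "-0.01 0.04 0 0 0.8 0" --pt "-0.02 0.08 0 0 1.6 0" --pt "-0.03 0.12 0 0 2.4 0" --pt "-0.05 0.16 0 0 3.1 0" --pt "-0.07 0.2 0 0 3.1 0" --pt "-0.09 0.24 0 0 3.1 0" --pt "-0.11 0.28 0 0 3.1 0" --pt "-0.11 0.28 0 0 3.1 0"

```text
t: 21.1
ee_pos: [0.312, 0.4783, 0.3152]
ee_rot: [[-0.873, 0.486, 0.024], [0.486, 0.874, -0.025], [-0.033, -0.01, -0.999]]
wrist_force: [0.8, -0.1, 0.9]
gripper_width: 0.042
```

Run:
```python
from look import *
st(); d=snap('n')
a=d['top']['img'][135:195,200:260];b=d['scene']['img'][160:220,255:315]
cv2.imwrite('pics/n2.png',np.hstack([cv2.resize(x,(400,400),interpolation=cv2.INTER_CUBIC) for x in(a,b)]))
cv2.imwrite('pics/n3.png',np.hstack([cv2.resize(d[n]['img'],(400,300),interpolation=cv2.INTER_AREA) for n in d]))
```

```text
t 21.1 q [0.87, 0.3, 0.18, 1.45, -0.03, -0.19] p [0.312, 0.4783, 0.3152] F [0.8, -0.1, 0.9] M [0.04, 0.05, -0.05] w 0.042
```

View pics/n2.png

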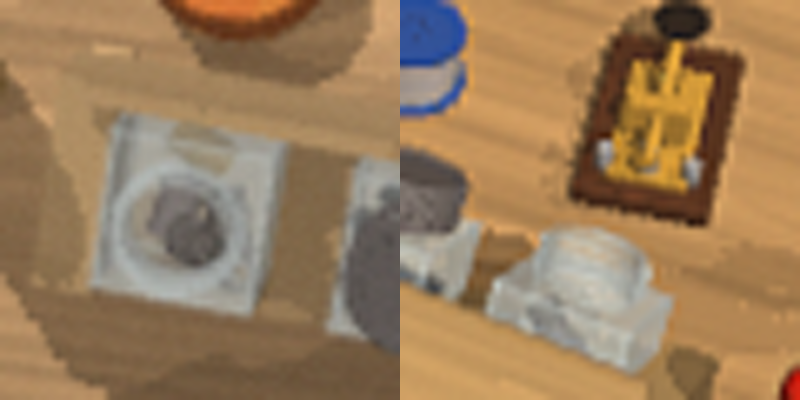

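View pics/n3.png

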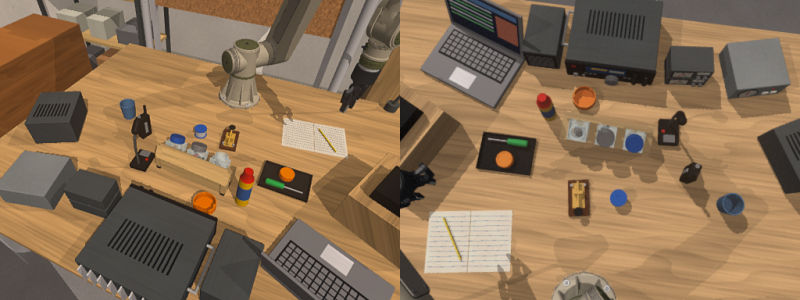

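The jar is open with the grey adapter visible inside its mouth (190,225). The lid lies flat in the tray and the desk looks undisturbed. One difference check against the first pictures, then I hand in.

jog_arm --pt "0 0 0 0 0 0" --pt "0 0 0 0 0 0" --pt "0 0 0 0 0 0" --pt "0 0 0 0 0 0"

```text
t: 21.6
ee_pos: [0.3153, 0.4738, 0.3157]
ee_rot: [[-0.87, 0.493, 0.025], [0.492, 0.87, -0.026], [-0.034, -0.01, -0.999]]
wrist_force: [-0.7, -0.5, 0.8]
gripper_width: 0.0428
```

Run:
```python
from look import *
d=snap('o'); a=load('a'); ims=[]
for n in d:
    df=cv2.absdiff(d[n]['img'],a[n]['img']).max(2); m=cv2.medianBlur((df>45).astype(np.uint8)*255,3); ims.append(cv2.resize(m,(400,300)))
cv2.imwrite('pics/o_diff.png',np.hstack(ims))
T=d["top"]
for b in blobs(T["img"],(3,150,60),(18,255,255)): 
    if b[0][1]>150 and 100<b[0][0]<180: print(b, plane(T,b[1],.015))
st()
```

```text
([122, 193, 24, 23, 426], [133.6, 203.8], [133.6, 203.8], [21.8, 23.1], 98) [0.46213404 0.36313894 0.015     ]
t 21.7 q [0.86, 0.3, 0.17, 1.45, -0.04, -0.2] p [0.3151, 0.4741, 0.3155] F [1.3, -0.6, -0.1] M [0.04, 0.03, -0.06] w 0.0424
```

View pics/o_diff.png

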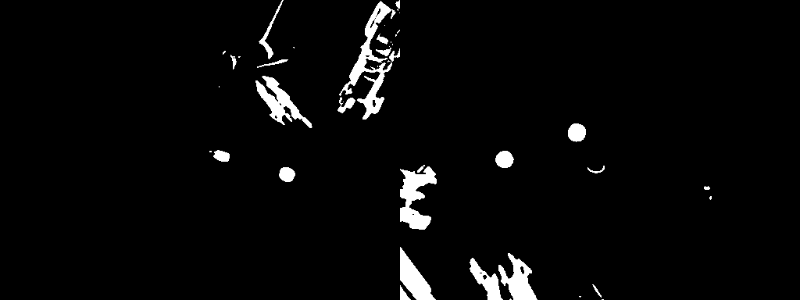

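```bash
python3 -c "
from look import *
print(workorder.hand_in())"
```

```text
the job is handed in; nothing more can be done
None
```

The job is done and handed in at about 21.7 s of the 72 s allowed; no verdict was reported.

**What I did**
- **Lid:** I gripped the smaller orange lid along the jar's tilted axis and turned it about 224° anticlockwise without needing to regrip. Then I lifted it off and set it flat in the free half of the tray.
- **Adapter:** I picked the adapter up between the mug and the radio, put its lower end into the open neck with no contact force, and released it. The arm then moved clear.

**Last checks**
- **Lid:** it lies flat at about (0.462, 0.363) m, beside the screwdriver, which has not moved.
- **Jar:** it is open, and the adapter can be seen inside it in the top view.
- **Other things on the desk:** comparing the last pictures with the first shows only the lid, the orange jar, the adapter's old spot, and the arm with its shadows. There is also a thin crescent at the fixed grey lid, in the top view only. I took it for a shadow change and did not check it further.
- **Forces:** the wrist readings I took stayed at or below about 12 N.
- **One small disagreement:** the gripper read 13.9 mm on the 16 mm barrel and 60.6 mm on the 62 mm lid. I put this down to the pads giving slightly; both grips held.

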